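# Open the gas sensor heads for calibration

### The arm

A 6-joint arm with a two-finger parallel gripper is mounted at the origin on the work surface. World frame = base frame: x ahead of the robot, y to its left, z up, the work surface at z = 0. Lengths are in mm, angles in rad, forces in N, time in s.
With the tool pointing down it reaches from about 350 to 975 mm from the base axis. Payload 7.1 kg.
Tool frame: the origin (TCP) lies midway between the tips of the shut fingers; the grasp point (between the pads) lies 19 mm behind it; z points along the fingers, y is the line along which they close (so a half turn about z gives the same grasp; the last joint's range is limited). The gripper opens to 88 mm and grips with 3 to 60 N. Pads are 20 mm wide; open, the fingers measure 115 mm over their backs; the gripper's body (75 mm by 178 mm) begins 61 mm behind the grasp point.
Start: joints at [1.264, 0.423, 1.63, -0, 1.089, -0.019], TCP at [177.37, 599.286, 185.475] pointing down, gripper open.
Joint ranges: [-3, 3], [-0.9, 2.11], [0.09, 2.58], [-1.31, 4.45], [0.11, 2.69], [-2.54, 2.54]. Speed limits (rad/s): [2.39, 2.39, 3.01, 3.14, 3.14, 3.14].

### API

Orientations are given as a rotation vector (axis times angle).
In Python, from workcell import ctrl gives the robot as it stands. The module is installed in compiled form; this text tells all that it offers.
- The arm moves only by the tool servo_tool, never from a script. Its argument "increments" is a list of rows, each a list of 7 numbers: the shift along the world's x, y, z in cm, then the turn, a rotation vector about the world's x, y, z in degrees, then the opening, from -1 (shut) to 1 (fully open). A call has 1 to 20 rows; each row is the pose to reach, as a shift and turn from the pose commanded when the call began; what a row does not reach only later rows make up. A row lasts 1/12 s, in which the tool goes at most 41.7 mm and 7.16 degrees, less where a joint would pass 70% of its speed; a pose out of reach is approached as far as the arm can. A call with a gripper value outside its range is refused whole. The fingers move at their own pace and stop on an object; the grip force is fixed at half the most. Time passes only in rows, so rows that repeat a pose let the fingers close. It gives the time, the measured TCP pose, the force, the opening and the grip force at its end, in the units of the state.
- ctrl.get_obs(): the state, without advancing time (a new reading comes with each control period).
- ctrl.get_image(name): name is "side" or "top"; returns a dict with "image" (400x640x3 uint8, red, green, blue), "fx", "fy", "cx", "cy" (pixels), "extrinsics" (4x4, takes a point from camera to world coordinates). Camera axes: x right, y up, looking along -z (the intrinsics and any distortion apply to the point x, -y, -z); pixel columns grow to the right and rows downward; lengths in mm; the calibration is good to about 2 mm. A picture is of the moment at which its call begins. There is no depth.
- ctrl.close_job(): hands the job in; it is judged then, once.
The state is a dict: "t": time; "qpos": joint angles; "qvel": joint speeds; "joint_torque": joint torques, N m; "ee_pos": TCP position; "orientation": TCP orientation; "ft_force": force on the tool from outside, world axes, zero at the start; "moment": the same for the moment, N m; "width": finger opening in mm; "grasp_force": force on a finger pad.
Only numpy, scipy, OpenCV 4.12 (cv2) and the standard library are available. Lean on these libraries where they do the work, as an engineer would, in place of code of your own. Each camera call takes 0.05 s, during which the arm holds its last target. There are 200 camera calls.

### The job

Open the gas sensor heads for calibration: pry every blue snap-fit cover off with the flat pry tool at its notch (no pulling with the fingers while a cover is still snapped on) and lay the covers in the green tray. Only when all covers are in the tray, give the purge pump two full strokes: press its red lever down to the stop and let it come all the way back up slowly, never letting it snap back. At the end the pry tool lies flat on its black mat, and the mug, jar, carton, yellow roll, eraser and notes have been left alone.

Things in the scene. Friction and masses are not known exactly. Their poses are not given: they have to be found in the camera images.
- plate: Aluminium plate, 110 x 380 x 8 mm, fixed flat on the bench, carrying three white sensor heads in a row along its y. Origin: centre of its underside. Under each cover the head has two 8 mm high rails (x -21 to 21 mm, |y| 13.5 to 21.5 mm from the seat) with a block between them from x = 1 to 21 mm; in front of it the pocket, 27 mm wide, is free for the blade.
- seat_a (a point): Centre of the flat top face of the left (+y) sensor head, a fixed white block 66 (x) x 60 (y) x 62 mm on the plate; top face 70 mm above the bench. Its x axis points from the cover's notch side (front, facing the robot) to the rear, z up. The front edge of the top face, at x = -33 mm, is the fulcrum for prying. A head with no cover needs nothing.
- seat_b (a point): Centre of the flat top face of the middle sensor head, a fixed white block 66 (x) x 60 (y) x 62 mm on the plate; top face 70 mm above the bench. Its x axis points from the cover's notch side (front, facing the robot) to the rear, z up. The front edge of the top face, at x = -33 mm, is the fulcrum for prying. A head with no cover needs nothing.
- seat_c (a point): Centre of the flat top face of the right (-y) sensor head, a fixed white block 66 (x) x 60 (y) x 62 mm on the plate; top face 70 mm above the bench. Its x axis points from the cover's notch side (front, facing the robot) to the rear, z up. The front edge of the top face, at x = -33 mm, is the fulcrum for prying. A head with no cover needs nothing.
- cover_a: Blue snap-fit cover, a cap 50 (x) x 56 (y) x 13 mm, 30 g, snapped on seat_a, its frame equal to the seat's. Origin: centre of its underside. Pry notch in the middle of its front (-x) edge, at the yellow bar on top: 22 mm wide, 5.5 mm high above the head's top face, running in from x = -25 mm; the lifting face (the notch's flat ceiling) ends at x = -11 mm. None if absent.
- cover_b: Blue snap-fit cover on seat_b, same as cover_a. A snapped cover has its origin at the seat. Lifted 4 to 6 mm by the blade tip under the lifting face (about 10 N), it pops off two sprung noses at its y sides and stays on the head, loose: front or one side up, tilted 0.1 to 0.3 rad, up to 10 mm aside, origin 3.5 to 9 mm above the seat. None if absent.
- cover_c: Blue snap-fit cover on seat_c, same as cover_a. Once popped (see cover_b) it is loose and can be lifted off by its two y sides, 56 mm apart. None if absent.
- pry_tool: Flat pry tool, about 80 g: orange handle 80 x 24 (wide) x 16 mm with a steel blade 14 mm wide and 2.5 mm thick in line with it. Origin: underside of the handle, right under the balance point; x points along the blade to its tip, z up as it lies on the bench. Handle from x = -57 to 23 mm, blade from 23 to 78 mm, blade mid-plane 8 mm above the underside.
- tool_grip (a point): Balance point of the pry tool on its long axis, 23 mm behind the front end of the handle, 8 mm above its underside. A good place to grip (24 mm wide).
- tool_tip (a point): Middle of the end of the pry tool's blade, 78 mm ahead of tool_grip on the same axis.
- mat: Black rubber mat, 200 (x) x 90 (y) x 2 mm, fixed flat on the bench: the place of the pry tool. Origin: centre of its underside.
- tray: Green open tray, 220 (x) x 130 (y) x 25 mm high outside, walls and floor 4 mm thick, fixed. Origin: centre of its underside. Room for three covers in a row along its x, 62 mm apart, their y sides along the tray's y.
- lever (a joint): Hand lever of the grey purge pump (fixed): 0 when up, grows as it is pressed down, stop at 0.45 rad. A spring pushes it up all the time: it takes about 6 N at the pad to start and 10 N at the bottom; let go, it snaps up.
- lever_pad (a point): Centre of the top of the red pad, 34 x 34 mm, at the lever's end: press here from above. About 122 mm above the bench when up and 79 mm when down.
- lever_hinge (a point): Lever's hinge axis on the pump, 115 mm above the bench, axis along its y; the pad lies 98 mm from it towards -x.
- mug: Blue mug, 76 mm across, 90 mm high, bystander. Origin: centre of its underside.
- jar: Jar, 60 mm across, 90 mm high, bystander. Origin: centre of its underside.
- carton: Cardboard carton 70 x 110 x 50 mm, bystander. Origin: centre of its underside.
- tape: Yellow roll, 60 mm across and 18 mm high, bystander. Origin: centre of its underside.
- eraser: White eraser 55 x 25 x 14 mm, bystander. Origin: centre of its underside.
- notes: Yellow pad of notes 76 x 76 x 15 mm, bystander. Origin: centre of its underside.
Mind the look-alikes: they are no part of the job. Leave any orange look-alike of the cover_a alone.

How it is judged (in metres and radians):
On the way, in this order (a step that is already met when the one before it is completed fails the run):
1. every cover has been popped loose from its head ((z of cover_a in the frame of seat_a above 0.002 m or horizontal distance between cover_a and seat_a above 0.02 m) and (z of cover_b in the frame of seat_b above 0.002 m or horizontal distance between cover_b and seat_b above 0.02 m) and (z of cover_c in the frame of seat_c above 0.002 m or horizontal distance between cover_c and seat_c above 0.02 m)), for 0.2 s.
2. every cover lies in the tray (x of cover_a in the frame of tray between -0.106 and 0.106 m and y of cover_a in the frame of tray between -0.061 and 0.061 m and z of cover_a in the frame of tray between -0.005 and 0.045 m and x of cover_b in the frame of tray between -0.106 and 0.106 m and y of cover_b in the frame of tray between -0.061 and 0.061 m and z of cover_b in the frame of tray between -0.005 and 0.045 m and x of cover_c in the frame of tray between -0.106 and 0.106 m and y of cover_c in the frame of tray between -0.061 and 0.061 m and z of cover_c in the frame of tray between -0.005 and 0.045 m), for 0.2 s.
3. then the purge lever is pressed fully down (value of joint lever above 0.4 rad), for 0.2 s.
4. the lever is back up (value of joint lever below 0.04 rad), for 0.2 s.
5. the lever is pressed fully down a second time (value of joint lever above 0.4 rad), for 0.2 s.
6. the lever is back up again (value of joint lever below 0.04 rad), for 0.2 s.
At the end, for the whole second after the job is handed in: Every cover that was there lies at rest in the tray (its origin inside the walls, below 45 mm above the tray's underside); the pry tool lies at rest on the mat (its balance point over the mat and less than 20 mm above the bench); the lever is up (below 0.04 rad) (all of step 2 and x of tool_grip in the frame of mat between -0.1 and 0.1 m and y of tool_grip in the frame of mat between -0.045 and 0.045 m and height (world z) of tool_grip below 0.02 m and value of joint lever below 0.04 rad and linear speed of each of pry_tool, cover_a, cover_b, cover_c below 0.03 m/s); the robot touches nothing.
It fails at once if a cover that is still snapped on is touched by the fingers with more than 3 N (it must be pried with the tool) ((not (z of cover_a in the frame of seat_a above 0.002 m or horizontal distance between cover_a and seat_a above 0.02 m) and contact force between the fingers and cover_a above 3 N) or (not (z of cover_b in the frame of seat_b above 0.002 m or horizontal distance between cover_b and seat_b above 0.02 m) and contact force between the fingers and cover_b above 3 N) or (not (z of cover_c in the frame of seat_c above 0.002 m or horizontal distance between cover_c and seat_c above 0.02 m) and contact force between the fingers and cover_c above 3 N)).
It fails at once if the lever snaps back: it rises faster than 0.8 rad/s (velocity of joint lever below -0.8 rad/s).
It fails at once if a bystander is pushed more than 4 cm from its place (distance of any of mug, jar, carton, tape, eraser, notes from where it was at the start of the episode above 0.04 m).
Of cover_a, cover_b, cover_c only 2 to 3 are there at a start; the rules pass over those that are not, and their reading is None.
At some moment in a run one of pry_tool may be knocked a few centimetres aside while the robot is not near it.
Once in a run the grip may slacken for a moment while it holds something.
It also fails if it takes over 210 s, if anything falls off the work surface, if the arm or the gripper's body presses on something with over 40 N, if the wrist force passes 120 N, or if a joint passes its speed limit or range.

## Working session

There is one attempt and no reset: what is moved stays moved. The work goes in short steps, Python scripts to look and compute and a tool call to move; the robot and the scene stay as the last step left them, time stands still between calls to the robot, and variables do not carry over. Pictures are saved under pics/ and viewed, at most 14 in all, crops included, and the job is handed in when it is done.

Besides the shell and the picture viewer there is one more tool, called after ">>>" as name([rows], argument=value, ...), one row to a line, values as JSON. servo_tool: Moves the arm, as the interface text tells. Its arguments: {"type":"object","properties":{"increments":{"type":"array","items":{"type":"array","items":{"type":"number"}}}},"required":["increments"]}

```bash
mkdir -p pics
cat > h.py <<'E'
import numpy as np, cv2
from workcell import ctrl
def shot(name, fn=None):
    d=ctrl.get_image(name)
    if fn: cv2.imwrite(fn, cv2.cvtColor(d["image"],cv2.COLOR_RGB2BGR))
    return d
def ray(d,u,v):
    E=np.array(d["extrinsics"]); r=E[:3,:3]@np.array([(u-d["cx"])/d["fx"],-(v-d["cy"])/d["fy"],-1.0])
    return E[:3,3],r
def plane(d,u,v,z):
    o,r=ray(d,u,v); return (o+r*(z-o[2])/r[2])
def proj(d,p):
    E=np.array(d["extrinsics"]); q=E[:3,:3].T@(np.array(p)-E[:3,3])
    return d["cx"]+d["fx"]*q[0]/-q[2], d["cy"]+d["fy"]*q[1]/q[2]
E
python3 - <<'E'
from h import *
for n in("top","side"):
    d=shot(n,f"pics/{n}0.png"); print(n,d["fx"],d["fy"],d["cx"],d["cy"],[k for k in d]); print(np.round(d["extrinsics"],3))
print(ctrl.get_obs())
E
```

```text
top 393.6742890136489 393.6742890136489 326.3822213272397 199.7581321154576 ['image', 'fx', 'fy', 'cx', 'cy', 'extrinsics']
[[-1.320000e-01  9.660000e-01 -2.200000e-01  3.242150e+02]
 [-9.910000e-01 -1.280000e-01  3.200000e-02  2.450200e+01]
 [ 2.000000e-03  2.220000e-01  9.750000e-01  1.056164e+03]
 [ 0.000000e+00  0.000000e+00  0.000000e+00  1.000000e+00]]
side 403.2042126596681 403.2042126596681 324.2312348288355 201.88098045190915 ['image', 'fx', 'fy', 'cx', 'cy', 'extrinsics']
[[ 9.36000e-01  2.49000e-01 -2.49000e-01  2.17356e+02]
 [-3.52000e-01  6.89000e-01 -6.33000e-01 -7.79766e+02]
 [ 1.40000e-02  6.80000e-01  7.33000e-01  9.92571e+02]
 [ 0.00000e+00  0.00000e+00  0.00000e+00  1.00000e+00]]
{'t': 0.1, 'qpos': array([ 1.26399900e+00,  4.23804151e-01,  1.63061921e+00,  3.95404617e-05,
        1.08859438e+00, -1.90096962e-02]), 'qvel': array([-0.00092359, -0.00048004, -0.00068151, -0.00125322, -0.00377651,
        0.00078601]), 'joint_torque': array([ 7.29930071e-05, -5.45613205e+01, -2.74322551e+01,  6.46150019e-02,
        1.87630806e-02, -3.61062212e-05]), 'ee_pos': array([177.1936665 , 598.76706332, 184.75244907]), 'orientation': array([-4.50487693e-01, -3.10885689e+00,  2.19976890e-03]), 'ft_force': array([-1.11026965,  0.09922099,  0.14746488]), 'moment': array([-0.02701337, -0.01740443,  0.07523313]), 'grasp_force': 0.0, 'width': 87.79751078973386}
```

View pics/top0.png

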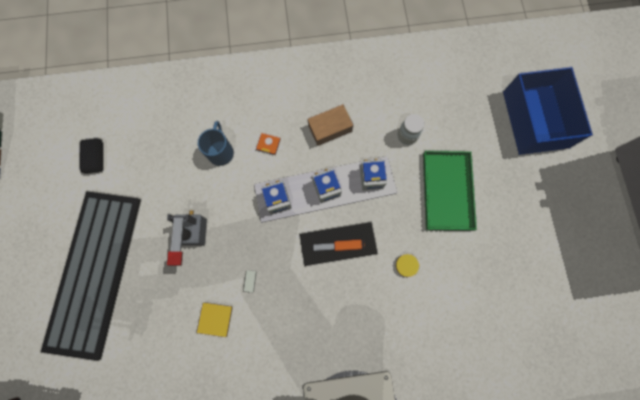

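View pics/side0.png

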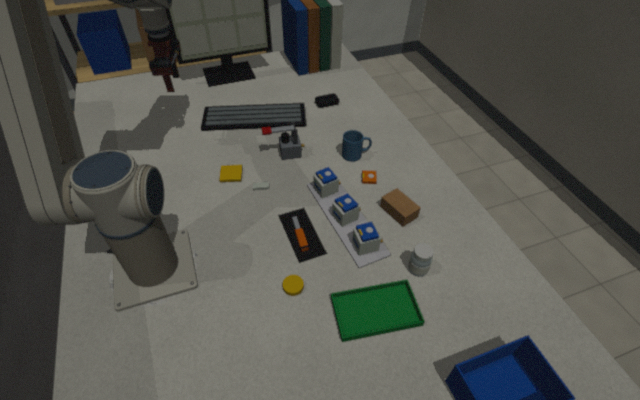

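Top view: covers at (275,195), (327,184), (374,172). The tool lies on the mat at (338,245), tray at (449,190), red lever pad at (175,258). The side view shows the same layout. Next I measure with masks.

```bash
cat > m.py <<'E'
from h import *
def blobs(d,lo,hi,amin=15,roi=None):
    hsv=cv2.cvtColor(d["image"],cv2.COLOR_RGB2HSV); m=cv2.inRange(hsv,np.array(lo),np.array(hi))
    if roi: 
        k=np.zeros_like(m); k[roi[1]:roi[3],roi[0]:roi[2]]=1; m=m*k
    cs,_=cv2.findContours(m,cv2.RETR_EXTERNAL,cv2.CHAIN_APPROX_NONE)
    return [c for c in cs if cv2.contourArea(c)>=amin]
def rect(d,c,z):
    P=np.array([plane(d,*p,z)[:2] for p in c[:,0,:].astype(float)],np.float32)
    (x,y),(w,h),a=cv2.minAreaRect(P); 
    if w<h: w,h,a=h,w,a+90
    M=cv2.moments(P); 
    return dict(c=(round(x,1),round(y,1)),cm=tuple(np.round([M["m10"]/M["m00"],M["m01"]/M["m00"]],1)),wh=(round(w),round(h)),long_deg=round((a+90)%180-90,1))
E
python3 - <<'E'
from m import *
S=dict(top=dict(roi=(150,100,500,300)),side=dict(roi=(190,100,480,350)))
for n in("top","side"):
    d=shot(n)
    r=S[n]["roi"]
    for nm,lo,hi,z in(("blue",(105,140,90),(125,255,255),83),("orange",(3,150,120),(14,255,255),14),("green",(50,100,50),(75,255,255),25),("red",(0,170,80),(2,255,255),122),("red2",(175,170,80),(180,255,255),122),("black",(0,0,0),(180,120,55),2),("yellow",(20,120,100),(32,255,255),15)):
        for c in blobs(d,lo,hi,20,r): print(n,nm,c[:,0].mean(0).round(),rect(d,c,z))
    I=cv2.cvtColor(d["image"],cv2.COLOR_RGB2BGR)
    if n=="top": C=np.vstack([cv2.resize(I[145:225,245:405],None,fx=5,fy=5,interpolation=cv2.INTER_CUBIC)[:400,:800]]); cv2.imwrite("pics/t1.png",C)
    else: cv2.imwrite("pics/s1.png",cv2.resize(I[160:260,295:395],None,fx=6,fy=6,interpolation=cv2.INTER_CUBIC))
E
```

```text
top blue [274. 194.] {'c': (575.1, 122.2), 'cm': (np.float64(574.4), np.float64(121.7)), 'wh': (51, 44), 'long_deg': -80.1}
top blue [326. 182.] {'c': (589.9, -12.7), 'cm': (np.float64(589.0), np.float64(-12.2)), 'wh': (51, 44), 'long_deg': -76.8}
top blue [374. 171.] {'c': (603.3, -138.8), 'cm': (np.float64(602.8), np.float64(-137.3)), 'wh': (51, 44), 'long_deg': 88.0}
top orange [348. 245.] {'c': (431.5, -49.6), 'cm': (np.float64(431.4), np.float64(-49.5)), 'wh': (70, 23), 'long_deg': 86.5}
top orange [268. 143.] {'c': (741.9, 132.1), 'cm': (np.float64(741.1), np.float64(131.9)), 'wh': (52, 47), 'long_deg': 66.9}
top green [449. 192.] {'c': (541.0, -340.3), 'cm': (np.float64(540.3), np.float64(-339.4)), 'wh': (216, 127), 'long_deg': -8.5}
top red [174. 258.] {'c': (443.0, 367.9), 'cm': (np.float64(443.1), np.float64(367.8)), 'wh': (27, 23), 'long_deg': 82.4}
top black [186. 234.] {'c': (518.5, 377.2), 'cm': (np.float64(518.4), np.float64(377.9)), 'wh': (28, 16), 'long_deg': -3.0}
top black [338. 244.] {'c': (439.5, -24.2), 'cm': (np.float64(439.5), np.float64(-24.3)), 'wh': (192, 8
[... 2345 characters left out ...]
4(545.8), np.float64(447.6)), 'wh': (89, 70), 'long_deg': 72.0}
side black [253. 118.] {'c': (450.5, 631.7), 'cm': (np.float64(445.6), np.float64(620.7)), 'wh': (422, 165), 'long_deg': -15.5}
side black [476. 103.] {'c': (1385.5, 396.8), 'cm': (np.float64(1389.3), np.float64(406.5)), 'wh': (62, 40), 'long_deg': 70.7}
side black [327. 102.] {'c': (769.0, 617.6), 'cm': (np.float64(767.6), np.float64(624.3)), 'wh': (101, 54), 'long_deg': -19.3}
side yellow [293. 284.] {'c': (357.9, -194.7), 'cm': (np.float64(358.1), np.float64(-194.8)), 'wh': (59, 54), 'long_deg': -20.1}
side yellow [230. 172.] {'c': (288.9, 312.4), 'cm': (np.float64(289.3), np.float64(312.1)), 'wh': (76, 75), 'long_deg': 74.6}
```

View pics/t1.png

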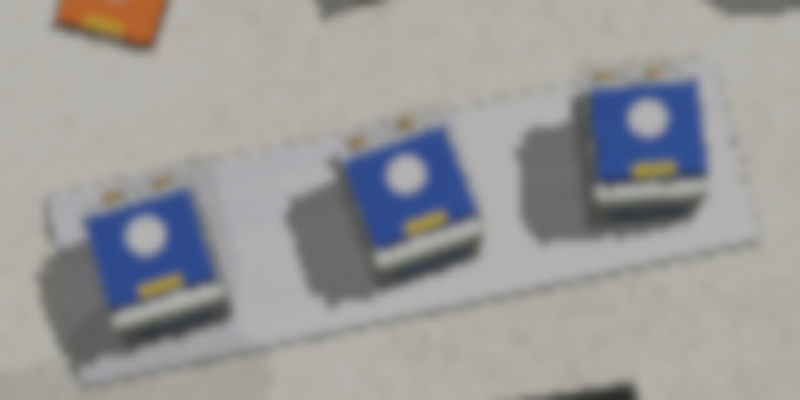

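View pics/s1.png

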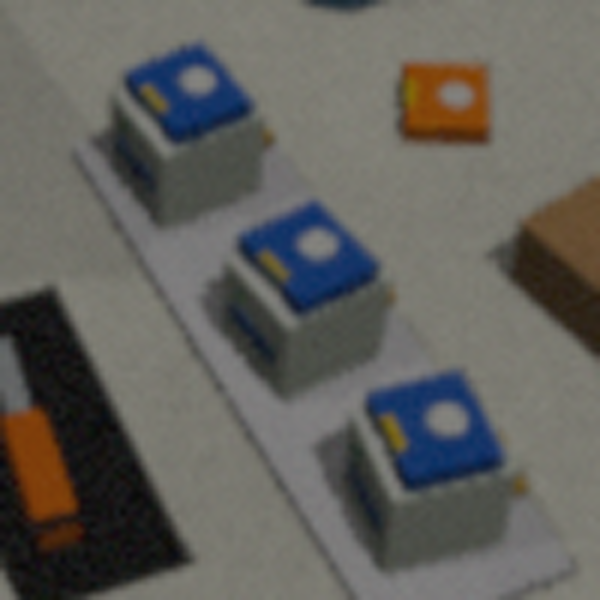

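Three covers are present, with the yellow notch bars facing the robot. Yaws are about 10°, 13.5° and -2.5°. The tool's blade points to +y. One last measurement is the tool axis.

Run:
```python
from m import *
for n,roi in(("top",(300,222,376,264)),("side",(280,208,324,258))):
    d=shot(n)
    for nm,lo,hi,z in(("orange",(3,120,90),(16,255,255),14),("blade",(0,0,85),(180,60,200),10)):
        for c in blobs(d,lo,hi,15,roi):
            print(n,nm,c[:,0].mean(0).round(),rect(d,c,z))
            P=np.array([plane(d,*p,10) for p in c[:,0]]); print(P[P[:,1].argmax()][:2].round(1),P[:,1].min().round(1))
# yellow bars on covers
    for c in blobs(shot(n),(18,90,90),(35,255,255),6): print(n,'y',c[:,0].mean(0).round(1),plane(d,*c[:,0].mean(0),83)[:2].round(1))
```

```text
top orange [348. 245.] {'c': (431.5, -49.3), 'cm': (np.float64(431.4), np.float64(-49.7)), 'wh': (72, 27), 'long_deg': 86.2}
[440.9 -14. ] -86.4
top blade [349. 261.] {'c': (396.0, -41.3), 'cm': (np.float64(388.7), np.float64(-67.7)), 'wh': (151, 24), 'long_deg': 82.4}
[394.3  34.9] -117.4
top blade [323. 246.] {'c': (435.5, 16.0), 'cm': (np.float64(435.5), np.float64(15.5)), 'wh': (54, 16), 'long_deg': 86.2}
[435.1  43. ] -11.3
top blade [301. 251.] {'c': (432.8, 74.0), 'cm': (np.float64(418.4), np.float64(76.7)), 'wh': (66, 8), 'long_deg': -6.7}
[400.5  81.8] 72.4
top blade [342. 226.] {'c': (470.5, -27.0), 'cm': (np.float64(489.0), np.float64(-1.2)), 'wh': (202, 57), 'long_deg': 80.8}
[479.4  72.5] -131.1
top y [214.1 319.4] [290.7 295.2]
top y [407. 265.] [ 355.8 -180.7]
top y [265.  149.9] [697.4 134.1]
side orange [301. 237.] {'c': (432.1, -45.8), 'cm': (np.float64(432.0), np.float64(-46.0)), 'wh': (69, 22), 'long_deg': 86.6}
[437.8  -8.4] -77.5
side blade [285. 242.] {'c': (371.6, -35.8), 'cm': (np.float64(378.3), np.float64(-55.2)), 'wh': (149, 44), 'long_deg': -88.7}
[390.   39.4] -110.0
side blade [296. 222.] {'c': (436.0, 17.7), 'cm': (np.float64(436.1), np.float64(17.7)), 'wh': (47, 11), 'long_deg': 86.2}
[433.9  41.3] -5.2
side blade [317. 223.] {'c': (483.2, -15.3), 'cm': (np.float64(501.7), np.float64(5.9)), 'wh': (151, 62), 'long_deg': 70.1}
[479.5  66.1] -96.1
side blade [289. 210.] {'c': (432.0, 69.4), 'cm': (np.float64(422.8), np.float64(78.0)), 'wh': (65, 26), 'long_deg': -19.9}
[405.7  92.8] 67.8
side y [292.5 283.6] [ 348. -236.]
side y [362.8 175. ] [688.4  76. ]
side y [230.3 172.4] [282.9 234.9]
side y [188.   63.8] [ 250.2 1001. ]
side y [210.7  60.2] [ 351.1 1001. ]
side y [112.6  71.6] [ -65.2 1038.9]
side y [248.8  54.2] [526.2 999.9]
side y [75.8  4.2] [-240.4 1867.9]
```

>>> servo_tool([
  [1.6,-4,0,0,0,-7,1],
  [3.2,-8,0,0,0,-14,1],
  [4.8,-12,0,0,0,-21,1],
  [6.4,-16,0,0,0,-28,1],
  [8,-20,0,0,0,-35,1],
  [9.6,-24,0,0,0,-42,1],
  [11.2,-28,0,0,0,-49,1],
  [12.8,-32,0,0,0,-56,1],
  [14.4,-36,0,0,0,-63,1],
  [16,-40,0,0,0,-70,1],
  [17.6,-44,0,0,0,-77,1],
  [19.2,-48,0,0,0,-77,1],
  [20.8,-52,0,0,0,-77,1],
  [22.4,-56,-2,0,0,-77,1],
  [24,-60,-5,0,0,-77,1],
  [25.5,-63.1,-8,0,0,-77,1],
  [25.5,-63.1,-11,0,0,-77,1],
  [25.5,-63.1,-13,0,0,-77,1],
  [25.5,-63.1,-13,0,0,-77,1],
  [25.5,-63.1,-13,0,0,-77,1],
])

```text
t: 2.07
ee_pos: [430.6, -31.8, 54.2]
orientation: [-2.287, -2.148, 0.005]
ft_force: [-0.1, -0.3, -0.0]
width: 88.0
grasp_force: 0.0
```

>>> servo_tool([
  [0,0,-2.5,0,0,0,1],
  [0.1,0,-4.8,0,0,0,1],
  [0.1,0,-4.8,0,0,0,1],
  [0.1,0,-4.8,0,0,0,1],
  [0.1,0,-4.8,0,0,0,0],
  [0.1,0,-4.8,0,0,0,-0.6],
  [0.1,0,-4.8,0,0,0,-1],
  [0.1,0,-4.8,0,0,0,-1],
  [0.1,0,-4.8,0,0,0,-1],
  [0.1,0,-4.8,0,0,0,-1],
  [0.1,0,-4.8,0,0,0,-1],
  [0.1,0,-4.8,0,0,0,-1],
])

```text
t: 3.07
ee_pos: [433.3, -31.7, 7.4]
orientation: [-2.288, -2.153, 0.0]
ft_force: [-0.3, -0.7, -0.4]
width: 38.2
grasp_force: 0.0
```

>>> servo_tool([
  [0,0,-0.35,0,0,0,-0.15],
  [0,0,-0.35,0,0,0,-0.15],
  [0,0,-0.35,0,0,0,-1],
  [0,0,-0.35,0,0,0,-1],
  [0,0,-0.35,0,0,0,-1],
  [0,0,-0.35,0,0,0,-1],
  [0,0,-0.35,0,0,0,-1],
  [0,0,-0.35,0,0,0,-1],
  [0,0,-0.35,0,0,0,-1],
])

```text
t: 3.82
ee_pos: [433.4, -31.7, 4.0]
orientation: [2.288, 2.153, 0.0]
ft_force: [-0.9, -0.5, -0.2]
width: 0.7
grasp_force: 0.0
```

Run:
```python
from m import *
d=shot("side"); t=shot("top")
f=lambda d,r,s:cv2.resize(cv2.cvtColor(d["image"],cv2.COLOR_RGB2BGR)[r[1]:r[3],r[0]:r[2]],None,fx=s,fy=s,interpolation=cv2.INTER_CUBIC)
cv2.imwrite("pics/a2.png",np.hstack([f(d,(250,180,350,300),4),f(t,(290,200,390,320),4)]))
print(ctrl.get_obs()["width"])
for n,d in(("top",t),("side",d)):
    for c in blobs(d,(3,120,90),(16,255,255),15,(250,180,400,300)): print(n,c[:,0].mean(0).round(),rect(d,c,14))
```

```text
0.4985507846405311
side [302. 238.] {'c': (432.0, -51.1), 'cm': (np.float64(431.9), np.float64(-52.7)), 'wh': (59, 23), 'long_deg': 86.6}
side [393. 199.] {'c': (782.5, -9.0), 'cm': (np.float64(772.7), np.float64(-1.6)), 'wh': (78, 63), 'long_deg': -74.0}
side [370. 181.] {'c': (731.6, 103.3), 'cm': (np.float64(735.0), np.float64(105.6)), 'wh': (49, 15), 'long_deg': -19.8}
```

View pics/a2.png

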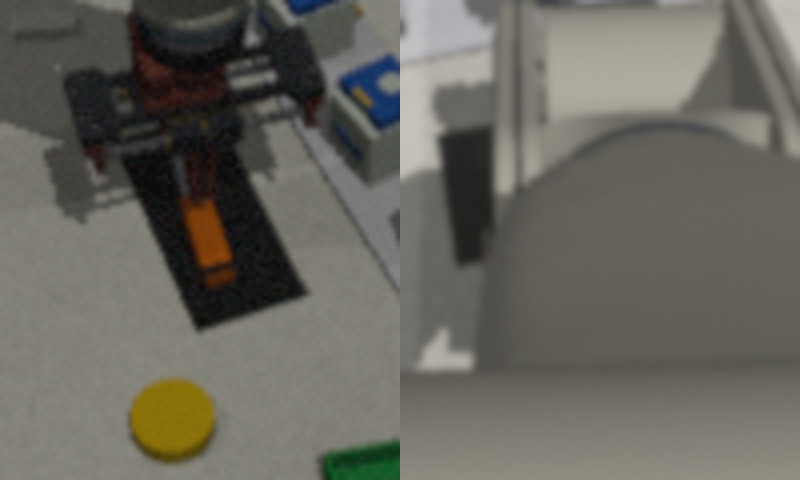

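The side view shows the handle still in place, with shut fingers at its front end (crop (195,190)). They hold nothing, so I lift clear, open and measure again.

>>> servo_tool([
  [0,0,2,0,0,0,-1],
  [0,0,5,0,0,0,-1],
  [0,0,9,0,0,0,-1],
  [0,5,13,0,0,0,1],
  [0,9,16,0,0,0,1],
  [0,13,16,0,0,0,1],
  [0,17,16,0,0,0,1],
  [0,20,16,0,0,0,1],
  [0,20,16,0,0,0,1],
  [0,20,16,0,0,0,1],
])

```text
t: 4.75
ee_pos: [433.5, 170.8, 164.3]
orientation: [2.283, 2.157, 0.002]
ft_force: [-0.3, 0.1, -0.8]
width: 43.6
grasp_force: 0.0
```

Run:
```python
from m import *
d=shot("side"); t=shot("top")
f=lambda d,r,s:cv2.resize(cv2.cvtColor(d["image"],cv2.COLOR_RGB2BGR)[r[1]:r[3],r[0]:r[2]],None,fx=s,fy=s,interpolation=cv2.INTER_CUBIC)
cv2.imwrite("pics/a3.png",np.hstack([f(d,(250,150,350,300),4),f(t,(290,180,390,330),4)]))
for n,d in(("top",t),("side",d)):
    for c in blobs(d,(3,120,90),(16,255,255),15,(270,190,380,300)): print(n,c[:,0].mean(0).round(),rect(d,c,14))
```

```text
top [348. 245.] {'c': (431.6, -50.0), 'cm': (np.float64(431.6), np.float64(-49.9)), 'wh': (73, 27), 'long_deg': 86.2}
side [301. 237.] {'c': (432.3, -45.8), 'cm': (np.float64(432.3), np.float64(-46.1)), 'wh': (69, 23), 'long_deg': 86.6}
```

View pics/a3.png

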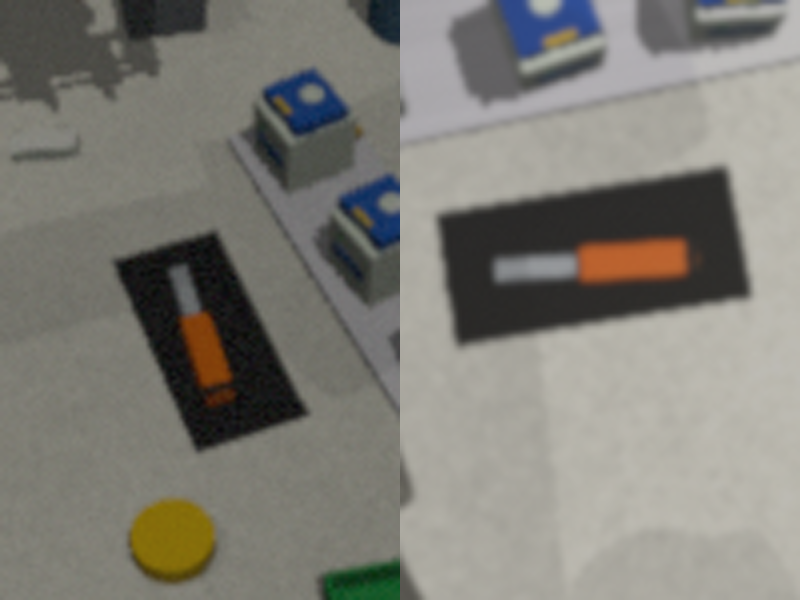

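The tool has not moved, so the fingers closed in free air above it. I'll compare the fingertip's image position with the projection of ee_pos.

Run:
```python
from m import *
o=ctrl.get_obs(); p=o["ee_pos"]; print(p,o["width"],o["qpos"])
out=[]
for n in("side","top"):
    d=shot(n); I=cv2.cvtColor(d["image"],cv2.COLOR_RGB2BGR)
    u,v=proj(d,p); print(n,u,v, proj(d,plane(d,300,200,50)))
    x,y=int(u),int(v); x0=max(0,x-65);y0=max(0,y-65)
    C=cv2.resize(I[y0:y0+130,x0:x0+130],(400,400),interpolation=cv2.INTER_CUBIC); s=400/130
    cv2.circle(C,(int((u-x0+.5)*s),int((v-y0+.5)*s)),4,(0,255,0),1); out.append(C)
cv2.imwrite("pics/a4.png",np.hstack(out))
```

```text
[432.78504702 167.92539386 163.58778033] 51.828208501390066 [ 3.44784126e-01  2.18048017e-01  1.99272690e+00 -4.87769549e-04
  9.31972928e-01  4.04433798e-01]
side 278.3055560892034 156.17173959527813 (np.float64(300.0), np.float64(200.0))
top 256.1922689636984 249.30260540849048 (np.float64(300.0), np.float64(199.99999999999997))
```

View pics/a4.png

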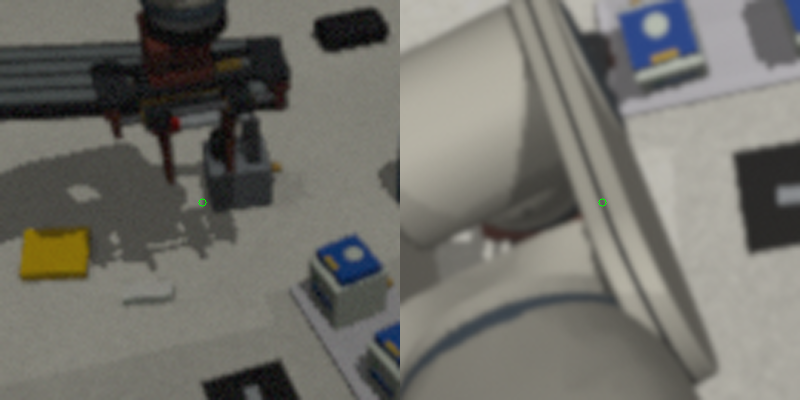

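>>> servo_tool([
  [0,-5,-5,0,0,0,-1],
  [0,-10,-8,0,0,0,-1],
  [0,-10,-8,0,0,0,-1],
  [0,-10,-8,0,0,0,-1],
  [0,-10,-8,0,0,0,-1],
  [0,-10,-8,0,0,0,-1],
  [0,-10,-8,0,0,0,-1],
  [0,-10,-8,0,0,0,-1],
  [0,-10,-8,0,0,0,-1],
  [0,-10,-8,0,0,0,-1],
])

```text
t: 5.78
ee_pos: [433.8, 69.0, 84.6]
orientation: [2.286, 2.154, 0.002]
ft_force: [1.4, 0.2, -0.1]
width: 1.4
grasp_force: 0.0
```

Run:
```python
from m import *
o=ctrl.get_obs(); p=o["ee_pos"]; print(p,o["width"],o["qpos"])
d=shot("side"); print("old shut tip proj",proj(d,(433.4,-31.7,4)),proj(d,(433.4,-31.7,30)))
I=cv2.cvtColor(d["image"],cv2.COLOR_RGB2BGR)
u,v=proj(d,p); x0,y0=int(u)-40,int(v)-50
C=cv2.resize(I[y0:y0+80,x0:x0+80],(560,560),interpolation=cv2.INTER_CUBIC)
for k in(0,20,40):
    a,b=proj(d,p+[0,0,k]); print(k,a,b); cv2.circle(C,(int((a-x0+.5)*7),int((b-y0+.5)*7)),4,(0,255,0),1)
cv2.imwrite("pics/a5.png",C)
```

```text
[433.8269669   69.01242628  84.56383527] 1.378450906917534 [1.30630027e-01 3.19769666e-01 2.10142088e+00 6.41268918e-05
 7.19037978e-01 1.90215728e-01]
old shut tip proj (np.float64(300.043078008728), np.float64(235.07253276720562)) (np.float64(299.7902441901056), np.float64(229.800691590941))
0 289.26182995171496 195.0514142141148
20 288.94157765668854 190.55408427838356
40 288.6136776391429 185.94935673158233
```

View pics/a5.png

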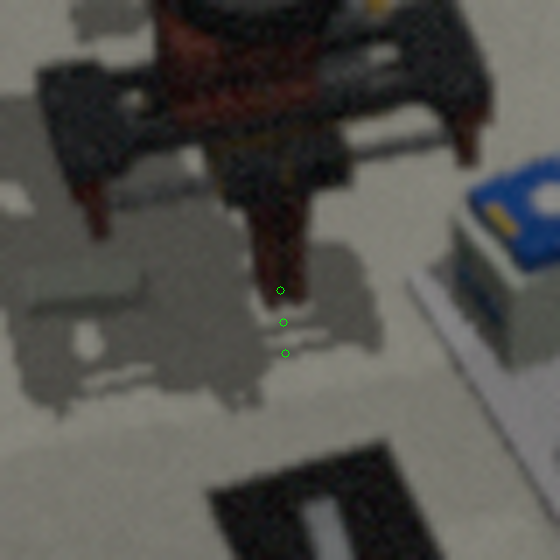

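The shut tips show at crop (280,303), while ee_pos projects to (285,353). So the real tips sit roughly 30 mm above the reported TCP. I'll probe bare bench to find that offset by touch.

>>> servo_tool([
  [0,4,-4,0,0,0,-1],
  [0,5,-8,0,0,0,-1],
  [0,5,-9.6,0,0,0,-1],
  [0,5,-9.6,0,0,0,-1],
  [0,5,-9.6,0,0,0,-1],
])

```text
t: 6.25
ee_pos: [432.0, 118.4, -12.8]
orientation: [-2.285, -2.153, 0.005]
ft_force: [-0.2, 0.4, 0.5]
width: 0.2
grasp_force: 0.0
```

>>> servo_tool([
  [0,0,-0.2,0,0,0,-1],
  [0,0,-0.4,0,0,0,-1],
  [0,0,-0.4,0,0,0,-1],
])

```text
t: 6.5
ee_pos: [434.5, 118.2, -14.7]
orientation: [2.288, 2.151, 0.004]
ft_force: [-0.5, 0.7, -0.5]
width: 0.5
grasp_force: 0.0
```

>>> servo_tool([
  [0,0,-0.2,0,0,0,-1],
  [0,0,-0.3,0,0,0,-1],
  [0,0,-0.3,0,0,0,-1],
])

```text
t: 6.75
ee_pos: [433.7, 118.2, -18.7]
orientation: [2.288, 2.152, 0.001]
ft_force: [-0.0, -0.8, -0.7]
width: 0.5
grasp_force: 0.0
```

>>> servo_tool([
  [0,0,-0.2,0,0,0,-1],
  [0,0,-0.3,0,0,0,-1],
  [0,0,-0.3,0,0,0,-1],
])

```text
t: 7.0
ee_pos: [433.2, 118.2, -22.2]
orientation: [-2.288, -2.153, 0.0]
ft_force: [0.0, 0.3, -0.2]
width: 0.3
grasp_force: 0.0
```

>>> servo_tool([
  [0,0,-0.2,0,0,0,-1],
  [0,0,-0.3,0,0,0,-1],
  [0,0,-0.3,0,0,0,-1],
])

```text
t: 7.25
ee_pos: [433.1, 118.3, -25.3]
orientation: [-2.288, -2.153, 0.001]
ft_force: [1.0, 0.0, -0.1]
width: 0.6
grasp_force: 0.0
```

>>> servo_tool([
  [0,0,-0.2,0,0,0,-1],
  [0,0,-0.3,0,0,0,-1],
  [0,0,-0.3,0,0,0,-1],
])

```text
t: 7.5
ee_pos: [433.2, 118.3, -28.3]
orientation: [-2.288, -2.153, 0.001]
ft_force: [-0.2, -0.9, -0.2]
width: 0.5
grasp_force: 0.0
```

>>> servo_tool([
  [0,0,-0.2,0,0,0,-1],
  [0,0,-0.2,0,0,0,-1],
  [0,0,-0.2,0,0,0,-1],
])

```text
t: 7.75
ee_pos: [433.3, 118.3, -30.1]
orientation: [-2.288, -2.153, 0.0]
ft_force: [0.3, -0.6, 0.2]
width: 0.7
grasp_force: 0.0
```

>>> servo_tool([
  [0,0,-0.2,0,0,0,-1],
  [0,0,-0.2,0,0,0,-1],
  [0,0,-0.2,0,0,0,-1],
])

```text
t: 8.0
ee_pos: [433.3, 118.3, -32.1]
orientation: [-2.288, -2.153, 0.0]
ft_force: [0.3, 0.4, -0.1]
width: 0.6
grasp_force: 0.0
```

>>> servo_tool([
  [0,0,-0.2,0,0,0,-1],
  [0,0,-0.2,0,0,0,-1],
  [0,0,-0.2,0,0,0,-1],
])

```text
t: 8.25
ee_pos: [433.2, 118.2, -34.1]
orientation: [-2.288, -2.153, 0.0]
ft_force: [0.2, 0.3, -0.1]
width: 0.4
grasp_force: 0.0
```

>>> servo_tool([
  [0,0,-0.2,0,0,0,-1],
  [0,0,-0.2,0,0,0,-1],
  [0,0,-0.2,0,0,0,-1],
])

```text
t: 8.5
ee_pos: [433.3, 118.3, -36.1]
orientation: [-2.288, -2.153, 0.0]
ft_force: [-0.6, 0.2, -0.5]
width: 0.5
grasp_force: 0.0
```

>>> servo_tool([
  [0,0,-0.2,0,0,0,-1],
  [0,0,-0.2,0,0,0,-1],
  [0,0,-0.2,0,0,0,-1],
])

```text
t: 8.75
ee_pos: [433.5, 118.3, -37.0]
orientation: [2.288, 2.153, 0.001]
ft_force: [-4.2, -1.0, 19.2]
width: -0.0
grasp_force: 9.9
```

Contact came at ee z ≈ -36.8, so true tip z = ee z + 36.7 mm. Now grasping the tool with that correction.

>>> servo_tool([
  [0,0,3,0,0,0,-0.5],
  [0,-1,6,0,0,0,0.4],
  [0,-5,7,0,0,0,0.4],
  [0,-9,7,0,0,0,0.4],
  [0,-13,7,0,0,0,0.4],
  [0,-15,6,0,0,0,0.4],
  [0,-15,4,0,0,0,0.4],
  [0,-15,2,0,0,0,0.4],
  [0,-15,0.5,0,0,0,0.4],
  [0,-15,0.5,0,0,0,0.4],
  [0,-15,0.5,0,0,0,0.4],
])

```text
t: 9.67
ee_pos: [433.2, -31.9, -33.6]
orientation: [-2.288, -2.152, 0.001]
ft_force: [0.2, -0.1, -0.2]
width: 61.0
grasp_force: 0.0
```

>>> servo_tool([
  [0,0,0,0,0,0,-1],
  [0,0,0,0,0,0,-1],
  [0,0,0,0,0,0,-1],
  [0,0,0,0,0,0,-1],
  [0,0,0,0,0,0,-1],
  [0,0,0,0,0,0,-1],
  [0,0,0,0,0,0,-1],
  [0,0,0,0,0,0,-1],
  [0,0,0,0,0,0,-1],
])

```text
t: 10.42
ee_pos: [433.4, -31.7, -32.9]
orientation: [-2.288, -2.153, -0.0]
ft_force: [-0.4, 0.7, 4.3]
width: 23.6
grasp_force: 30.0
```

>>> servo_tool([
  [0,0,2,0,0,0,-1],
  [0,0,5,0,0,0,-1],
  [0,0,8.5,0,0,0,-1],
  [0,1,12,0,0,-7,-1],
  [0,2,12,0,0,-14,-1],
  [0.2,3,12,0,0,-21,-1],
  [0.5,4,12,0,0,-28,-1],
  [0.8,6,12,0,0,-35,-1],
  [1,8,12,0,0,-42,-1],
  [1.2,10,12,0,0,-49,-1],
  [1.5,12,12,0,0,-56,-1],
  [2.1,13.2,12,0,0,-63,-1],
  [2.1,13.2,12,0,0,-70,-1],
  [2.1,13.2,12,0,0,-76.5,-1],
  [2.1,13.2,12,0,0,-76.5,-1],
  [2.1,13.2,12,0,0,-76.5,-1],
  [2.1,13.2,12,0,0,-76.5,-1],
])

```text
t: 11.83
ee_pos: [454.1, 100.1, 86.8]
orientation: [3.129, 0.279, -0.001]
ft_force: [-0.3, -0.8, -1.1]
width: 23.5
grasp_force: 30.0
```

Run:
```python
from m import *
o=ctrl.get_obs(); p=o["ee_pos"]; print(p,o["width"],o["orientation"])
d=shot("side");t=shot("top")
I=cv2.cvtColor(d["image"],cv2.COLOR_RGB2BGR);T=cv2.cvtColor(t["image"],cv2.COLOR_RGB2BGR)
th=np.radians(10);g=p+[0,0,42.9]
def crop(I,d,s,c,w):
    x0,y0=int(c[0])-w//2,int(c[1])-w//2
    C=cv2.resize(I[y0:y0+w,x0:x0+w],(400,400),interpolation=cv2.INTER_CUBIC)
    for k in(0,78):
        a,b=proj(d,g+k*np.array([np.cos(th),np.sin(th),0])); print(a,b); cv2.circle(C,(int((a-x0+.5)*400/w),int((b-y0+.5)*400/w)),3,(0,255,0),1)
    return C
c=proj(d,g+[40,5,0]);c2=proj(t,g+[60,5,0])
cv2.imwrite("pics/b1.png",np.hstack([crop(I,d,1,c,66),crop(T,t,1,c2,66)]))
```

```text
[454.14260256 100.11381677  86.84795708] 23.54426298093503 [ 3.12913720e+00  2.78881970e-01 -5.87672019e-04]
291.8416982751259 176.51991323282147
313.7548987165758 168.08055807046833
286.4448520450635 237.94305507350688
277.33435453676566 207.1015423815003
```

View pics/b1.png

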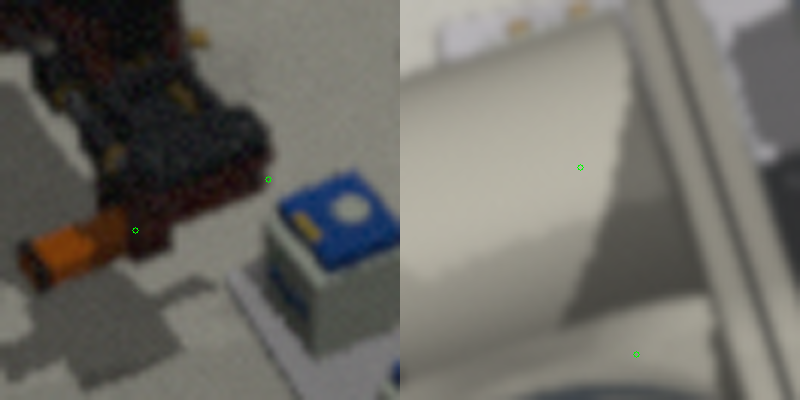

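The tool is held level and the handle shows at crop (80,250), in line with the projected grip point. Now I go down and insert.

>>> servo_tool([
  [0,0,-3,0,0,0,-1],
  [0,0,-5.7,0,0,0,-1],
  [0,0,-5.7,0,0,0,-1],
  [0,0,-5.7,0,0,0,-1],
  [0,0,-5.7,0,0,0,-1],
])

```text
t: 12.35
ee_pos: [454.8, 100.3, 30.7]
orientation: [-3.129, -0.275, -0.001]
ft_force: [0.3, 0.4, -0.2]
width: 23.8
grasp_force: 30.0
```

>>> servo_tool([
  [0.5,0.09,0,0,0,0,-1],
  [1,0.17,0,0,0,0,-1],
  [1.5,0.26,0,0,0,0,-1],
  [2,0.35,0,0,0,0,-1],
  [2,0.35,0,0,0,0,-1],
  [2,0.35,0,0,0,0,-1],
])

```text
t: 12.85
ee_pos: [474.9, 103.9, 30.2]
orientation: [-3.13, -0.274, -0.001]
ft_force: [-0.3, 0.3, -1.5]
width: 23.9
grasp_force: 30.0
```

>>> servo_tool([
  [0.3,0.05,-0.04,0,0,0,-1],
  [0.6,0.1,-0.04,0,0,0,-1],
  [0.9,0.16,-0.04,0,0,0,-1],
  [1.2,0.21,-0.04,0,0,0,-1],
  [1.2,0.21,-0.04,0,0,0,-1],
  [1.2,0.21,-0.04,0,0,0,-1],
])

```text
t: 13.35
ee_pos: [486.5, 105.9, 29.5]
orientation: [-3.13, -0.274, -0.0]
ft_force: [-0.4, -0.0, -0.6]
width: 23.6
grasp_force: 30.0
```

No force on the way in, so the blade is in the notch. Before prying I need to know whether the 36.7 mm offset follows the tool axis or is vertical. I'll back out, tilt in the air and measure the handle.

>>> servo_tool([
  [-1.6,-0.28,0,0,0,0,-1],
  [-3.2,-0.56,0,0,0,0,-1],
  [-3.2,-0.56,3,0,0,0,-1],
  [-3.2,-0.56,5.5,0,0,0,-1],
  [-3.2,-0.56,5.5,0,0,0,-1],
  [-3.2,-0.56,5.5,0,0,0,-1],
])

```text
t: 13.85
ee_pos: [455.3, 100.5, 85.6]
orientation: [-3.129, -0.274, -0.005]
ft_force: [-0.5, 0.6, -0.3]
width: 23.9
grasp_force: 3.0
```

```bash
cat > o.py <<'E'
from m import *
o=ctrl.get_obs(); print(o["ee_pos"].round(1),o["orientation"].round(3))
d=shot("side")
for c in blobs(d,(3,120,60),(18,255,255),15,(240,130,330,240)):
    M=cv2.moments(c);p=c[:,0];print(M["m10"]/M["m00"],M["m01"]/M["m00"],cv2.contourArea(c),p.min(0),p.max(0))
E
python3 o.py
```

```text
[455.3 100.5  85.6] [-3.129 -0.274 -0.005]
282.79296066252584 179.28985507246375 80.5 [276 174] [290 185]
```

>>> servo_tool([
  [0,0,0,1.2,-6.9,0,-1],
  [0,0,0,2.4,-13.8,0,-1],
  [0,0,0,3.5,-19.7,0,-1],
  [0,0,0,3.5,-19.7,0,-1],
  [0,0,0,3.5,-19.7,0,-1],
  [0,0,0,3.5,-19.7,0,-1],
])

```text
t: 14.4
ee_pos: [455.4, 100.5, 84.4]
orientation: [-3.053, -0.267, -0.535]
ft_force: [-0.4, 0.3, -1.2]
width: 23.9
grasp_force: 30.0
```

```bash
python3 o.py
python3 - <<'E'
from m import *
from scipy.spatial.transform import Rotation as R
o=ctrl.get_obs(); p=o["ee_pos"]; d=shot("side","pics/b2.png")
u=np.array([.985,.174,0]);z=np.array([0,0,1.])
Rt=R.from_rotvec(np.radians([3.5,-19.7,0]))
for nm,base,h in(("tool",np.zeros(3),42.9),("world",36.7*z,6.2)):
    for th,Rr in((0,R.identity()),(20,Rt)):
        print(nm,th,[tuple(np.round(proj(d,p+base+Rr.apply(h*z+a*u)),1)) for a in(-57,-30,78)])
E
```

```text
[455.4 100.5  84.4] [-3.053 -0.267 -0.535]
275.7352941176471 185.58823529411765 17.0 [273 183] [279 188]
tool 0 [(np.float64(275.9), np.float64(183.1)), (np.float64(283.8), np.float64(180.1)), (np.float64(314.3), np.float64(168.3))]
tool 20 [(np.float64(273.1), np.float64(189.5)), (np.float64(280.3), np.float64(184.5)), (np.float64(308.9), np.float64(164.7))]
world 0 [(np.float64(275.9), np.float64(183.1)), (np.float64(283.8), np.float64(180.1)), (np.float64(314.3), np.float64(168.3))]
world 20 [(np.float64(276.7), np.float64(187.6)), (np.float64(283.9), np.float64(182.6)), (np.float64(312.4), np.float64(162.8))]
```

Run:
```python
import cv2
I=cv2.imread("pics/b2.png"); cv2.imwrite("pics/b2c.png",cv2.resize(I[130:220,250:360],None,fx=6,fy=6,interpolation=cv2.INTER_CUBIC))
```

```text
(no output)
```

View pics/b2c.png

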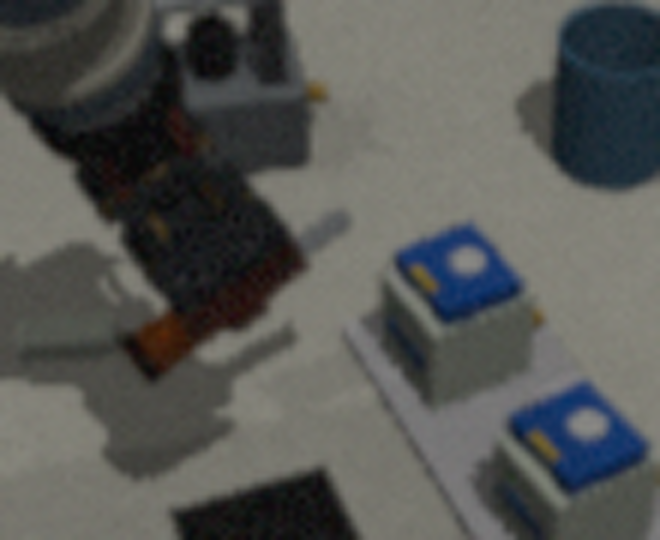

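The blade tip at crop (345,215) matches the tool-axis model, so the offset lies along the tool axis. The grip slackened briefly but the tool is still in line. Levelling, descending and inserting again.

>>> servo_tool([
  [0,0,0,-1.2,6.9,0,-1],
  [0,0,0,-2.4,13.8,0,-1],
  [0,0,-1,-3.5,19.7,0,-1],
  [0,0,-3.5,-3.5,19.7,0,-1],
  [0,0,-5.5,-3.5,19.7,0,-1],
  [0,0,-5.5,-3.5,19.7,0,-1],
  [0,0,-5.5,-3.5,19.7,0,-1],
  [0,0,-5.5,-3.5,19.7,0,-1],
])

```text
t: 15.17
ee_pos: [455.1, 100.4, 30.2]
orientation: [-3.13, -0.274, -0.0]
ft_force: [0.5, -0.2, -0.1]
width: 23.6
grasp_force: 30.0
```

>>> servo_tool([
  [0.5,0.09,0,0,0,0,-1],
  [1,0.17,0,0,0,0,-1],
  [1.5,0.26,0,0,0,0,-1],
  [2,0.35,0,0,0,0,-1],
  [2,0.35,0,0,0,0,-1],
  [2,0.35,0,0,0,0,-1],
])

```text
t: 15.67
ee_pos: [474.9, 103.9, 29.8]
orientation: [-3.13, -0.274, -0.001]
ft_force: [-0.2, 0.7, -1.0]
width: 23.9
grasp_force: 30.0
```

>>> servo_tool([
  [0.4,0.07,0,0,0,0,-1],
  [0.8,0.14,0,0,0,0,-1],
  [1.2,0.21,0,0,0,0,-1],
  [1.5,0.26,0,0,0,0,-1],
  [1.5,0.26,0,0,0,0,-1],
  [1.5,0.26,-0.1,0,0,0,-1],
  [1.5,0.26,-0.1,0,0,0,-1],
])

```text
t: 16.25
ee_pos: [489.3, 106.4, 28.4]
orientation: [-3.13, -0.274, 0.0]
ft_force: [0.1, -0.7, -0.4]
width: 23.8
grasp_force: 30.0
```

>>> servo_tool([
  [0.27,0.05,-0.32,0.6,-3.5,0,-1],
  [0.54,0.1,-0.63,1.2,-6.9,0,-1],
  [0.84,0.15,-0.92,1.8,-10.3,0,-1],
  [1.15,0.2,-1.19,2.4,-13.8,0,-1],
  [1.48,0.26,-1.43,3,-17.3,0,-1],
  [1.82,0.32,-1.66,3.6,-20.7,0,-1],
  [1.82,0.32,-1.66,3.6,-20.7,0,-1],
])

```text
t: 16.83
ee_pos: [505.8, 109.5, 17.7]
orientation: [-3.057, -0.267, -0.532]
ft_force: [-3.1, -1.8, -5.7]
width: 24.1
grasp_force: 30.0
```

>>> servo_tool([
  [0.31,0.05,-0.17,0.5,-3,0,-1],
  [0.62,0.11,-0.34,1.1,-5.9,0,-1],
  [0.94,0.16,-0.49,1.6,-8.9,0,-1],
  [0.94,0.16,-0.49,1.6,-8.9,0,-1],
  [0.94,0.16,-0.49,1.6,-8.9,0,-1],
])

```text
t: 17.25
ee_pos: [529.3, 123.0, 51.4]
orientation: [3.046, 0.245, 0.685]
ft_force: [-0.9, -15.1, -6.4]
width: 23.9
grasp_force: 30.1
```

Run:
```python
from m import *
d=shot("side")
for c in blobs(d,(105,140,90),(125,255,255),20,(190,100,480,350)): print(c[:,0].mean(0).round(1),rect(d,c,83))
cv2.imwrite("pics/b3.png",cv2.resize(cv2.cvtColor(d["image"],cv2.COLOR_RGB2BGR)[140:210,270:370],None,fx=6,fy=6,interpolation=cv2.INTER_CUBIC))
```

```text
[366.9 230.3] {'c': (603.4, -141.3), 'cm': (np.float64(605.5), np.float64(-141.7)), 'wh': (52, 46), 'long_deg': 87.1}
[346.1 201.5] {'c': (590.9, -14.9), 'cm': (np.float64(593.2), np.float64(-15.6)), 'wh': (51, 43), 'long_deg': -76.9}
[326.5 174. ] {'c': (576.7, 121.8), 'cm': (np.float64(579.2), np.float64(121.6)), 'wh': (52, 44), 'long_deg': -84.4}
```

View pics/b3.png

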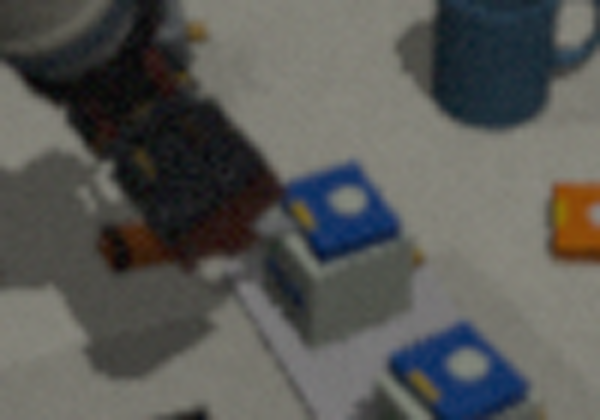

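```bash
python3 -c "
from m import *
o=ctrl.get_obs();print({k:np.round(v,3) for k,v in o.items()})
d=shot('side','pics/b4.png');o=ctrl.get_obs();print(o['ee_pos'],o['ft_force'],o['orientation'])"
```

```text
{'t': np.float64(17.3), 'qpos': array([ 0.263,  0.42 ,  2.213, -0.872,  0.114,  2.524]), 'qvel': array([-0.018,  0.006, -0.008,  0.396, -0.009, -0.469]), 'joint_torque': array([  5.618, -43.156, -17.221,   0.323,  -4.345,  -1.734]), 'ee_pos': array([529.346, 123.295,  51.569]), 'orientation': array([3.046, 0.243, 0.687]), 'ft_force': array([  2.163, -11.032,  -4.738]), 'moment': array([-1.994,  0.559, -1.303]), 'grasp_force': np.float64(29.976), 'width': np.float64(24.274)}
[529.25676391 123.32365065  51.37860611] [  0.03592666 -11.32317293  -3.95170723] [3.04615962 0.24670548 0.68480401]
```

```bash
python3 o.py
python3 - <<'E'
from m import *
from scipy.spatial.transform import Rotation as R
o=ctrl.get_obs(); p=o["ee_pos"]; d=shot("side");M=R.from_rotvec(o["orientation"]).as_matrix(); print(M.round(2))
up=-M[:,2]; a=np.cross(M[:,1],up); a*=np.sign(a[0])
for s in(-57,0,78): q=p+42.9*up+s*a; print(s,q.round(1),np.round(proj(d,q),1))
E
```

```text
[529.3 123.3  51.4] [3.046 0.247 0.685]
[[ 0.89  0.15  0.43]
 [ 0.16 -0.99  0.03]
 [ 0.42  0.04 -0.9 ]]
-57 [460.1 113.3  65.9] [293.3 187.8]
0 [511.  122.2  90.1] [307.1 176.9]
78 [580.6 134.3 123.2] [326.1 162. ]
```

The wrist hit its q5 limit (0.11) near the singularity, and the gripper rose while the tool pivoted in the pads. I'll withdraw along the tool at the present height and stay under about 20° of tilt from now on.

>>> servo_tool([
  [0,0.7,3.8,-1.2,6.7,0,-1],
  [0,0.7,3.8,-1.7,9.5,0,-1],
  [-1,0.4,3.8,-1.7,9.5,0,-1],
  [-2,0.2,3.8,-1.7,9.5,0,-1],
  [-3,0,3.8,-1.7,9.5,0,-1],
  [-4.5,-0.3,3.8,-1.7,9.5,0,-1],
  [-6.5,-0.6,4.2,-1.7,9.5,0,-1],
  [-6.5,-0.6,4.2,-1.7,9.5,0,-1],
])

```text
t: 18.12
ee_pos: [461.5, 118.4, 93.2]
orientation: [3.08, 0.26, 0.427]
ft_force: [-1.0, 0.1, -1.1]
width: 23.6
grasp_force: 30.0
```

Run:
```python
from m import *
o=ctrl.get_obs();print({k:np.round(v,3) for k,v in o.items()})
d=shot("side")
for c in blobs(d,(105,140,90),(125,255,255),20,(190,100,480,350)): print(c[:,0].mean(0).round(1),rect(d,c,83))
cv2.imwrite("pics/b5.png",cv2.resize(cv2.cvtColor(d["image"],cv2.COLOR_RGB2BGR)[140:230,260:370],None,fx=7,fy=6.6,interpolation=cv2.INTER_CUBIC))
```

```text
{'t': np.float64(18.117), 'qpos': array([ 0.28 ,  0.263,  2.212, -0.187,  0.408,  1.845]), 'qvel': array([-0.006,  0.031, -0.066,  0.016, -0.009, -0.03 ]), 'joint_torque': array([  0.058, -36.003, -20.172,  -0.217,  -1.483,   0.105]), 'ee_pos': array([461.469, 118.375,  93.229]), 'orientation': array([3.08 , 0.26 , 0.427]), 'ft_force': array([-0.952,  0.086, -1.131]), 'moment': array([-0.022,  0.333,  0.006]), 'grasp_force': np.float64(29.982), 'width': np.float64(23.555)}
[366.9 230.3] {'c': (603.4, -141.3), 'cm': (np.float64(605.6), np.float64(-141.8)), 'wh': (52, 46), 'long_deg': 87.1}
[346.1 201.5] {'c': (591.6, -15.9), 'cm': (np.float64(593.2), np.float64(-15.6)), 'wh': (52, 43), 'long_deg': -78.4}
[327.8 170.6] {'c': (588.6, 134.1), 'cm': (np.float64(590.4), np.float64(133.7)), 'wh': (44, 39), 'long_deg': -15.5}
```

View pics/b5.png

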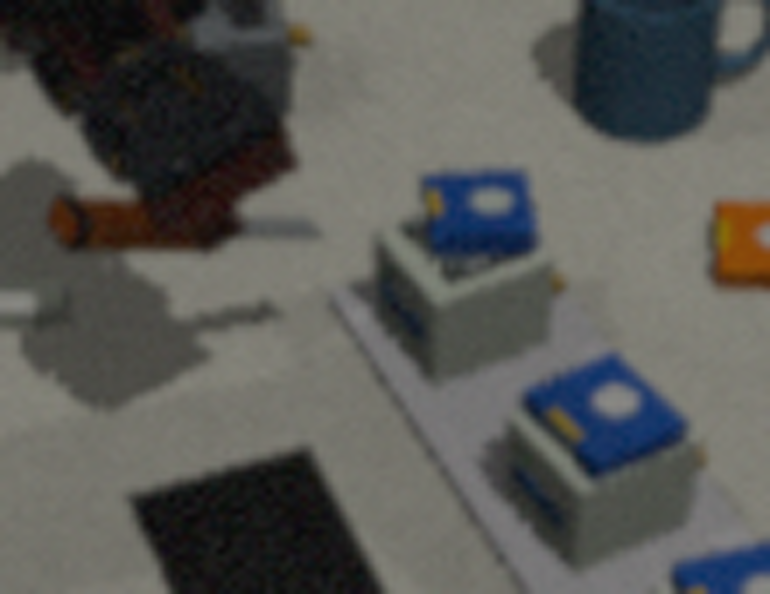

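Cover_a is popped: it lies tilted on its head at crop (480,215). The tool has pitched tip-down in the grip, from crop (65,220) to (320,235). I'll level it by pressing it flat on the mat, then regrasp.

>>> servo_tool([
  [0,-1,0,-1.3,7,0,-1],
  [-1,-3,0,-2.7,15.5,0,-1],
  [-1,-5,0,-2.7,15.5,0,-1],
  [-1,-5,0,-2.7,15.5,0,-1],
])

```text
t: 18.5
ee_pos: [458.8, 67.7, 94.2]
orientation: [3.085, 0.267, 0.009]
ft_force: [-0.8, 0.3, -0.7]
width: 23.4
grasp_force: 30.0
```

>>> servo_tool([
  [-0.2,-1,0,0,0,7,-1],
  [-0.4,-2,0,0,0,14,-1],
  [-0.6,-3,0,0,0,21,-1],
  [-0.8,-4,0,0,0,28,-1],
  [-1,-5,0,0,0,35,-1],
  [-1.2,-6,0,0,0,42,-1],
  [-1.4,-7,0,0,0,49,-1],
  [-1.6,-8,0,0,0,56,-1],
  [-1.8,-9,0,0,0,63,-1],
  [-1.8,-10,0,0,0,70,-1],
  [-1.8,-10,-2,0,0,76.5,-1],
  [-1.8,-10,-4,0,0,76.5,-1],
  [-1.8,-10,-6,0,0,76.5,-1],
  [-1.8,-10,-6,0,0,76.5,-1],
])

```text
t: 19.67
ee_pos: [435.6, -30.1, 31.3]
orientation: [2.267, 2.131, 0.041]
ft_force: [-0.8, 0.7, -0.8]
width: 23.3
grasp_force: 30.0
```

```bash
cat > fix.py <<'E'
import sys
from m import *
from scipy.spatial.transform import Rotation as R
# usage fix.py closing_deg tilt_deg : rotvec(deg) to reach gripper with closing axis at closing, tilted tip-up
o=ctrl.get_obs(); Rc=R.from_rotvec(o["orientation"]); n=np.radians((float(sys.argv[1])+90)/2)
R0=R.from_rotvec(np.pi*np.array([np.cos(n),np.sin(n),0]))
t=np.radians(float(sys.argv[2])) if len(sys.argv)>2 else 0
c=np.radians(float(sys.argv[1])); ax=np.array([np.cos(c),np.sin(c),0])
R0=R.from_rotvec(t*ax)*R0
print("turn",np.degrees((R0*Rc.inv()).as_rotvec()).round(2),"pos",o["ee_pos"].round(1))
E
python3 fix.py -3.5
```

```text
turn [0.23 2.29 0.03] pos [435.6 -30.1  31.3]
```

>>> servo_tool([
  [0,0,-0.5,0.2,2.3,0,-1],
  [-0.2,0,-1,0.2,2.3,0,-1],
  [-0.2,0,-1.5,0.2,2.3,0,-1],
  [-0.2,0,-2,0.2,2.3,0,-1],
  [-0.2,0,-2.5,0.2,2.3,0,-1],
  [-0.2,0,-3,0.2,2.3,0,-1],
  [-0.2,0,-3.5,0.2,2.3,0,-1],
  [-0.2,0,-3.5,0.2,2.3,0,-1],
])

```text
t: 20.33
ee_pos: [435.7, -30.2, -1.3]
orientation: [2.287, 2.15, 0.005]
ft_force: [0.5, 0.6, 1.8]
width: 23.6
grasp_force: 30.0
```

>>> servo_tool([
  [0,0,-0.5,0,0,0,-1],
  [0,0,-1,0,0,0,-1],
  [0,0,-1.5,0,0,0,-1],
  [0,0,-2,0,0,0,-1],
  [0,0,-2,0,0,0,-1],
])

```text
t: 20.75
ee_pos: [435.3, -30.1, -21.7]
orientation: [2.287, 2.151, 0.004]
ft_force: [1.0, -0.9, 1.3]
width: 23.8
grasp_force: 30.0
```

>>> servo_tool([
  [0,0,-0.4,0,0,0,-1],
  [0,0,-0.8,0,0,0,-1],
  [0,0,-1.1,0,0,0,-1],
  [0,0,-1.1,0,0,0,-1],
])

```text
t: 21.08
ee_pos: [435.7, -30.3, -31.4]
orientation: [2.286, 2.151, 0.004]
ft_force: [-2.3, -2.2, 17.1]
width: 23.8
grasp_force: 30.0
```

>>> servo_tool([
  [0,0,0,0,0,0,0],
  [0,0,0,0,0,0,0],
  [0,0,0,0,0,0,0],
  [0,0,0,0,0,0,0],
  [0,0,0,0,0,0,-1],
  [0,0,0,0,0,0,-1],
  [0,0,0,0,0,0,-1],
  [0,0,0,0,0,0,-1],
  [0,0,0,0,0,0,-1],
  [0,0,0,0,0,0,-1],
])

```text
t: 21.92
ee_pos: [435.4, -30.2, -32.0]
orientation: [2.287, 2.151, 0.004]
ft_force: [0.4, 0.7, -1.3]
width: 24.2
grasp_force: 30.0
```

Run:
```python
from m import *
d=shot("side")
for nm,lo,hi,z in(("orange",(3,120,60),(16,255,255),14),("blade",(0,0,85),(180,60,200),10)):
  for c in blobs(d,lo,hi,12,(285,208,320,262)): print(nm,c[:,0].min(0),c[:,0].max(0),rect(d,c,z))
```

```text
orange [297 230] [309 249] {'c': (433.5, -58.6), 'cm': (np.float64(433.5), np.float64(-59.7)), 'wh': (72, 26), 'long_deg': 85.8}
blade [304 256] [319 261] {'c': (436.8, -138.9), 'cm': (np.float64(443.2), np.float64(-136.7)), 'wh': (47, 16), 'long_deg': 2.0}
blade [285 235] [297 261] {'c': (391.2, -72.3), 'cm': (np.float64(382.1), np.float64(-83.8)), 'wh': (98, 35), 'long_deg': 73.2}
blade [315 226] [319 237] {'c': (486.1, -40.6), 'cm': (np.float64(489.7), np.float64(-35.2)), 'wh': (44, 13), 'long_deg': 69.9}
```

>>> servo_tool([
  [0,0,0,0,0,0,0.2],
  [0,0,0,0,0,0,0.2],
  [0,0,0,0,0,0,0.2],
  [-0.1,-1.45,-0.1,0,0,0,0.2],
  [-0.1,-1.45,-0.1,0,0,0,0.2],
  [-0.1,-1.45,-0.1,0,0,0,0.2],
  [-0.1,-1.45,-0.1,0,0,0,-1],
  [-0.1,-1.45,-0.1,0,0,0,-1],
  [-0.1,-1.45,-0.1,0,0,0,-1],
  [-0.1,-1.45,-0.1,0,0,0,-1],
  [-0.1,-1.45,-0.1,0,0,0,-1],
  [-0.1,-1.45,-0.1,0,0,0,-1],
])

```text
t: 22.97
ee_pos: [434.5, -44.5, -32.9]
orientation: [2.286, 2.151, 0.004]
ft_force: [-0.8, 0.6, 0.4]
width: 23.7
grasp_force: 30.0
```

>>> servo_tool([
  [0,0,2,0,0,0,-1],
  [0,0,5,0,0,0,-1],
  [0,0,8,0,0,-7,-1],
  [0,0,10,0,0,-14,-1],
  [0,0,10,0,0,-21,-1],
  [0,0,10,0,0,-28,-1],
  [0,0,10,0,0,-35,-1],
  [0,0,10,0,0,-42,-1],
  [0,0,10,0,0,-49,-1],
  [0,0,10,0,0,-56,-1],
  [1,0,10,0,0,-63,-1],
  [2,0.1,10,0,0,-70,-1],
  [3,0.2,8,0,0,-73,-1],
  [3.9,0.3,6.4,0,0,-73,-1],
  [3.9,0.3,6.4,0,0,-73,-1],
  [3.9,0.3,6.4,0,0,-73,-1],
  [3.9,0.3,6.4,0,0,-73,-1],
])

```text
t: 24.38
ee_pos: [472.7, -41.6, 31.3]
orientation: [3.117, 0.37, -0.0]
ft_force: [0.3, 0.6, -0.1]
width: 24.0
grasp_force: 30.0
```

```bash
python3 fix.py -76.5; python3 o.py
```

```text
turn [ 0.18  0.01 -0.02] pos [472.7 -41.6  31.3]
[472.7 -41.6  31.3] [ 3.117  0.37  -0.   ]
304.38025889967633 222.50161812297733 103.0 [297 216] [312 229]
```

>>> servo_tool([
  [0,0,-0.17,0,0,0,-1],
  [0.5,0.12,-0.17,0,0,0,-1],
  [1,0.22,-0.17,0,0,0,-1],
  [1.55,0.35,-0.17,0,0,0,-1],
  [1.9,0.43,-0.17,0,0,0,-1],
  [2.3,0.52,-0.17,0,0,0,-1],
  [2.3,0.52,-0.17,0,0,0,-1],
])

```text
t: 25.02
ee_pos: [497.7, -36.3, 29.5]
orientation: [3.116, 0.369, 0.003]
ft_force: [-0.4, 0.1, -0.2]
width: 23.9
grasp_force: 30.0
```

>>> servo_tool([
  [0.3,0.07,0,0,0,0,-1],
  [0.6,0.14,0,0,0,0,-1],
  [0.9,0.21,0,0,0,0,-1],
  [0.9,0.21,-0.12,0,0,0,-1],
  [0.9,0.21,-0.12,0,0,0,-1],
])

```text
t: 25.43
ee_pos: [506.0, -34.4, 28.1]
orientation: [3.116, 0.369, 0.002]
ft_force: [0.7, -0.6, 0.5]
width: 23.3
grasp_force: 30.0
```

>>> servo_tool([
  [0.35,0.08,-0.42,1.05,-4.4,0,-1],
  [0.7,0.17,-0.83,2.1,-8.75,0,-1],
  [1.1,0.26,-1.18,3.15,-13.1,0,-1],
  [1.51,0.36,-1.52,4.2,-17.5,0,-1],
  [1.51,0.36,-1.52,4.2,-17.5,0,-1],
  [1.51,0.36,-1.52,4.2,-17.5,0,-1],
])

```text
t: 25.93
ee_pos: [518.6, -31.3, 12.2]
orientation: [-3.05, -0.357, -0.482]
ft_force: [-4.8, -4.8, 0.1]
width: 23.5
grasp_force: 30.0
```

```bash
cat > cv.py <<'E'
from m import *
o=ctrl.get_obs();print(o["qpos"].round(2),o["ft_force"].round(1))
d=shot("side")
for c in blobs(d,(105,140,70),(125,255,255),20,(190,100,480,350)): print(c[:,0].mean(0).round(1),rect(d,c,83))
E
python3 cv.py
```

```text
[-0.16  0.49  2.18  0.57  0.22  0.63] [-4.8 -4.8  0.1]
[366.8 230.9] {'c': (602.8, -143.6), 'cm': (np.float64(604.8), np.float64(-143.9)), 'wh': (56, 47), 'long_deg': 87.9}
[345.6 202. ] {'c': (589.7, -17.7), 'cm': (np.float64(592.6), np.float64(-17.6)), 'wh': (56, 46), 'long_deg': -76.1}
[327.7 171.9] {'c': (585.9, 128.4), 'cm': (np.float64(587.7), np.float64(127.0)), 'wh': (48, 46), 'long_deg': 70.3}
```

>>> servo_tool([
  [0.1,0.02,-0.27,0,0,0,-1],
  [0.19,0.04,-0.53,0,0,0,-1],
  [0.3,0.07,-0.8,0,0,0,-1],
  [0.43,0.1,-1.04,0,0,0,-1],
  [0.43,0.1,-1.04,0,0,0,-1],
  [0.43,0.1,-1.04,0,0,0,-1],
])

```text
t: 26.48
ee_pos: [524.0, -29.7, 2.3]
orientation: [-3.049, -0.359, -0.48]
ft_force: [-4.7, -4.3, 1.6]
width: 23.7
grasp_force: 30.0
```

```bash
python3 cv.py
```

```text
[-0.16  0.52  2.17  0.61  0.2   0.6 ] [-4.7 -4.3  1.6]
[366.9 230.8] {'c': (602.7, -144.2), 'cm': (np.float64(605.0), np.float64(-144.2)), 'wh': (57, 47), 'long_deg': 87.6}
[346.  201.6] {'c': (590.7, -16.5), 'cm': (np.float64(593.5), np.float64(-16.3)), 'wh': (58, 44), 'long_deg': -76.1}
[328. 172.] {'c': (585.9, 128.4), 'cm': (np.float64(587.0), np.float64(127.5)), 'wh': (48, 46), 'long_deg': 70.3}
```

>>> servo_tool([
  [0.15,0.04,-0.24,0,0,0,-1],
  [0.3,0.07,-0.48,0,0,0,-1],
  [0.47,0.11,-0.7,0,0,0,-1],
  [0.63,0.15,-0.93,0,0,0,-1],
  [0.63,0.15,-0.93,0,0,0,-1],
  [0.63,0.15,-0.93,0,0,0,-1],
])

```text
t: 27.03
ee_pos: [530.4, -28.3, -5.6]
orientation: [-3.049, -0.359, -0.483]
ft_force: [-14.2, -5.5, 24.1]
width: 23.8
grasp_force: 30.0
```

```bash
python3 cv.py
python3 - <<'E'
from m import *
d=shot("side","pics/b6.png")
cv2.imwrite("pics/b6c.png",cv2.resize(cv2.cvtColor(d["image"],cv2.COLOR_RGB2BGR)[160:250,280:390],None,fx=7,fy=6.6,interpolation=cv2.INTER_CUBIC))
E
```

```text
[-0.15  0.54  2.16  0.65  0.19  0.57] [-14.2  -5.5  24.1]
[366.7 231. ] {'c': (602.7, -143.4), 'cm': (np.float64(605.1), np.float64(-144.0)), 'wh': (56, 47), 'long_deg': 87.6}
[346.  201.3] {'c': (590.9, -14.8), 'cm': (np.float64(591.5), np.float64(-19.1)), 'wh': (57, 43), 'long_deg': -77.0}
[328.1 172.1] {'c': (585.9, 128.4), 'cm': (np.float64(587.5), np.float64(127.3)), 'wh': (48, 46), 'long_deg': 70.3}
```

View pics/b6c.png

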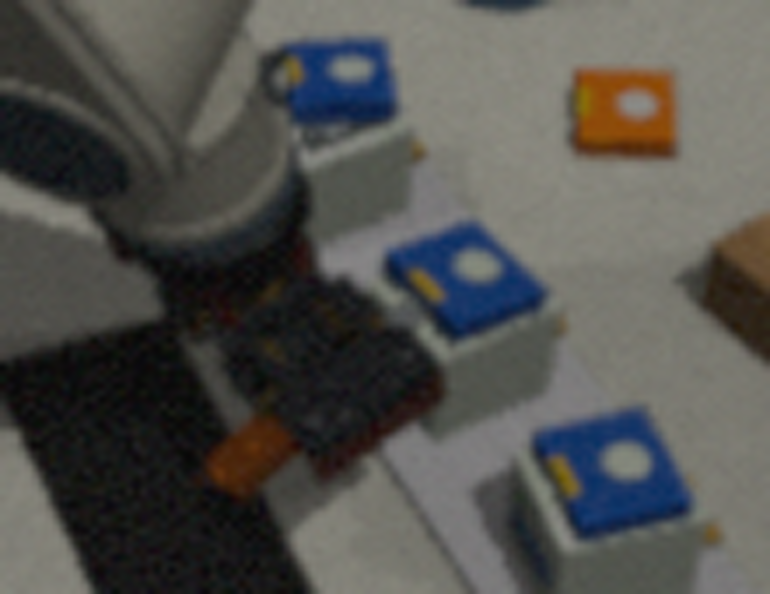

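Cover_b's front edge is clearly raised at crop (390,262), so it is popped. I rotate the tool back down and withdraw.

>>> servo_tool([
  [-0.9,-0.22,0.55,-1.65,6.8,0,-1],
  [-1.79,-0.43,1.05,-3.3,13.6,0,-1],
  [-2.5,-0.6,1.85,-4.9,20.4,0,-1],
  [-3.16,-0.76,2.64,-6.5,27.2,0,-1],
  [-3.16,-0.76,2.64,-6.5,27.2,0,-1],
  [-4.2,-1,2.5,-6.5,27.2,0,-1],
  [-5.4,-1.3,2.3,-6.5,27.2,0,-1],
  [-7,-1.7,2.2,-6.5,27.2,0,-1],
  [-8,-2,2.2,-6.5,27.2,0,-1],
  [-8,-2,2.2,-6.5,27.2,0,-1],
])

```text
t: 27.97
ee_pos: [448.7, -49.1, 15.3]
orientation: [3.083, 0.364, -0.273]
ft_force: [-1.0, 0.0, -0.2]
width: 23.8
grasp_force: 30.0
```

```bash
python3 cv.py; python3 fix.py -3.5
python3 - <<'E'
from m import *
t=shot("top")
for c in blobs(t,(105,140,70),(125,255,255),20,(150,100,430,300)): print(c[:,0].mean(0).round(1),rect(t,c,83))
E
```

```text
[-0.09  0.54  1.98 -0.08  0.79  1.31] [-1.   0.  -0.2]
[366.7 231. ] {'c': (602.2, -143.0), 'cm': (np.float64(604.8), np.float64(-143.9)), 'wh': (55, 48), 'long_deg': 86.4}
[346.2 201.3] {'c': (592.5, -15.7), 'cm': (np.float64(594.7), np.float64(-15.5)), 'wh': (61, 48), 'long_deg': -81.8}
turn [ 8.39 -6.7  72.84] pos [450.5 -48.9  15.5]
[270.1 190.3] {'c': (586.9, 131.8), 'cm': (np.float64(585.4), np.float64(130.4)), 'wh': (53, 45), 'long_deg': 75.6}
[382.  168.8] {'c': (604.7, -158.8), 'cm': (np.float64(610.7), np.float64(-160.0)), 'wh': (36, 11), 'long_deg': -3.3}
```

>>> servo_tool([
  [-0.3,0,2,0.8,-0.6,6.8,-1],
  [-0.6,0.1,4,1.6,-1.3,13.6,-1],
  [-0.9,0.2,4,2.3,-1.85,20.2,-1],
  [-1.5,0.3,4,3.1,-2.5,27,-1],
  [-1.5,0.45,4,3.9,-3.1,33.8,-1],
  [-1.5,0.45,4,4.65,-3.7,40.4,-1],
  [-1.5,0.45,4,5.4,-4.3,47,-1],
  [-1.5,0.45,4,6.2,-4.95,53.8,-1],
  [-1.5,0.45,3,7,-5.6,60.6,-1],
  [-1.5,0.45,2,7.7,-6.2,67,-1],
  [-1.5,0.45,0,8.4,-6.7,72.8,-1],
  [-1.5,0.45,-2,8.4,-6.7,72.8,-1],
  [-1.5,0.45,-2,8.4,-6.7,72.8,-1],
])

```text
t: 29.15
ee_pos: [435.4, -43.9, -6.7]
orientation: [-2.286, -2.15, 0.003]
ft_force: [-0.2, -1.1, -1.2]
width: 23.6
grasp_force: 30.0
```

>>> servo_tool([
  [0,0,-0.5,0,0,0,-1],
  [0,0,-1,0,0,0,-1],
  [0,0,-1.5,0,0,0,-1],
  [0,0,-2,0,0,0,-1],
  [0,0,-2.5,0,0,0,-1],
  [0,0,-2.5,0,0,0,-1],
])

```text
t: 29.65
ee_pos: [436.9, -43.7, -30.0]
orientation: [-2.287, -2.153, -0.001]
ft_force: [0.9, 0.7, 1.8]
width: 23.9
grasp_force: 30.0
```

```bash
python3 fix.py -3.5; python3 cv.py
```

```text
turn [-0.07 -0.01 -0.05] pos [436.9 -43.7 -30. ]
[-0.13  0.56  2.13  0.    0.44 -0.07] [0.9 0.7 1.8]
[366.7 231. ] {'c': (602.1, -144.2), 'cm': (np.float64(604.8), np.float64(-144.2)), 'wh': (58, 48), 'long_deg': 86.4}
[346.2 201.2] {'c': (592.5, -15.7), 'cm': (np.float64(594.4), np.float64(-15.6)), 'wh': (61, 48), 'long_deg': -81.8}
[328.6 172.1] {'c': (587.6, 127.8), 'cm': (np.float64(588.5), np.float64(127.3)), 'wh': (48, 43), 'long_deg': 70.3}
```

>>> servo_tool([
  [0,0,-0.3,0,0,0,-1],
  [0,0,-0.3,0,0,0,0.2],
  [0,0,-0.3,0,0,0,0.2],
  [0,0,-0.3,0,0,0,0.2],
  [0,0,-0.3,0,0,0,0.2],
])

```text
t: 30.12
ee_pos: [435.9, -43.8, -32.8]
orientation: [-2.286, -2.151, 0.0]
ft_force: [-0.6, 0.3, 0.4]
width: 47.1
grasp_force: 0.0
```

Run:
```python
from m import *
print(ctrl.get_obs()["ee_pos"])
d=shot("side")
for c in blobs(d,(3,120,60),(16,255,255),12,(285,208,320,275)): 
    P=np.array([plane(d,*p,10) for p in c[:,0]]);print(c[:,0].min(0),c[:,0].max(0),rect(d,c,14),P[:,1].min())
```

```text
[435.93806571 -43.82877458 -32.78076205]
[305 252] [311 255] {'c': (431.6, -112.9), 'cm': (np.float64(431.7), np.float64(-111.4)), 'wh': (18, 11), 'long_deg': -20.0} -113.95231412089811
[298 232] [310 250] {'c': (435.7, -64.8), 'cm': (np.float64(435.2), np.float64(-65.0)), 'wh': (72, 26), 'long_deg': 86.5} -98.1380610443531
```

>>> servo_tool([
  [0,-0.8,0,0,0,0,0.2],
  [0,-0.8,0,0,0,0,0.2],
  [0,-0.8,0,0,0,0,-1],
  [0,-0.8,0,0,0,0,-1],
  [0,-0.8,0,0,0,0,-1],
  [0,-0.8,0,0,0,0,-1],
  [0,-0.8,0,0,0,0,-1],
  [0,-0.8,0,0,0,0,-1],
  [0,-0.8,0,0,0,0,-1],
])

```text
t: 30.92
ee_pos: [436.2, -51.7, -32.7]
orientation: [-2.286, -2.152, -0.0]
ft_force: [0.2, -0.6, -0.1]
width: 23.8
grasp_force: 30.0
```

>>> servo_tool([
  [0,0,2,0,0,0,-1],
  [0,0,5,0,0,0,-1],
  [0,-1,8,0,0,-7,-1],
  [0,-2,10,0,0,-14,-1],
  [0,-3,10,0,0,-21,-1],
  [0,-4,10,0,0,-28,-1],
  [0,-5,10,0,0,-35,-1],
  [0,-6,10,0,0,-42,-1],
  [0,-7,10,0,0,-49,-1],
  [0,-8,10,0,0,-56,-1],
  [0,-8.3,10,0,0,-63,-1],
  [0,-8.3,10,0,0,-70,-1],
  [1,-8.3,10,0,0,-77,-1],
  [2,-8.3,10,0,0,-84,-1],
  [4,-8.3,8,0,0,-89,-1],
  [4.5,-8.3,6.3,0,0,-89,-1],
  [4.5,-8.3,6.3,0,0,-89,-1],
  [4.5,-8.3,6.3,0,0,-89,-1],
  [4.5,-8.3,6.3,0,0,-89,-1],
])

```text
t: 32.5
ee_pos: [480.3, -134.6, 30.5]
orientation: [-3.139, 0.067, -0.0]
ft_force: [0.1, 0.1, -0.6]
width: 23.8
grasp_force: 30.0
```

```bash
python3 fix.py -92.5; python3 o.py
```

```text
turn [-0.09  0.02 -0.05] pos [ 480.3 -134.6   30.5]
[ 480.3 -134.6   30.5] [-3.139  0.067 -0.   ]
```

>>> servo_tool([
  [0,0,-0.08,0,0,0,-1],
  [0.6,-0.03,-0.08,0,0,0,-1],
  [1.2,-0.05,-0.08,0,0,0,-1],
  [1.7,-0.08,-0.08,0,0,0,-1],
  [2.2,-0.1,-0.08,0,0,0,-1],
  [2.6,-0.12,-0.08,0,0,0,-1],
  [2.6,-0.12,-0.08,0,0,0,-1],
])

```text
t: 33.13
ee_pos: [508.5, -136.1, 29.6]
orientation: [-3.14, 0.067, -0.004]
ft_force: [0.3, -0.2, -0.8]
width: 23.6
grasp_force: 30.0
```

>>> servo_tool([
  [0.4,-0.02,0,0,0,0,-1],
  [0.8,-0.03,0,0,0,0,-1],
  [1.0,-0.04,0,0,0,0,-1],
  [1.0,-0.04,-0.12,0,0,0,-1],
  [1.0,-0.04,-0.12,0,0,0,-1],
])

```text
t: 33.55
ee_pos: [517.7, -136.5, 28.3]
orientation: [-3.14, 0.068, -0.004]
ft_force: [0.6, 0.5, 0.1]
width: 23.8
grasp_force: 30.0
```

>>> servo_tool([
  [0.36,-0.02,-0.42,-0.2,-4.5,0,-1],
  [0.72,-0.03,-0.83,-0.4,-9,0,-1],
  [1.13,-0.05,-1.18,-0.6,-13.5,0,-1],
  [1.55,-0.07,-1.52,-0.8,-18,0,-1],
  [1.55,-0.07,-1.52,-0.8,-18,0,-1],
])

```text
t: 33.97
ee_pos: [531.1, -137.4, 12.7]
orientation: [3.095, -0.069, 0.496]
ft_force: [-0.9, 5.0, 3.4]
width: 23.5
grasp_force: 30.0
```

>>> servo_tool([
  [0.1,0,-0.27,0,0,0,-1],
  [0.19,-0.01,-0.53,0,0,0,-1],
  [0.3,-0.01,-0.8,0,0,0,-1],
  [0.43,-0.02,-1.04,0,0,0,-1],
  [0.58,-0.02,-1.3,0,0,0,-1],
  [0.73,-0.03,-1.52,0,0,0,-1],
  [0.73,-0.03,-1.52,0,0,0,-1],
])

```text
t: 34.55
ee_pos: [538.6, -137.0, -2.5]
orientation: [3.098, -0.067, 0.49]
ft_force: [-7.2, -0.8, 8.8]
width: 23.8
grasp_force: 30.0
```

```bash
python3 cv.py
```

```text
[-0.33  0.55  2.11  0.45  0.2   0.86] [-7.2 -0.8  8.8]
[367.1 230.1] {'c': (604.1, -140.0), 'cm': (np.float64(606.4), np.float64(-141.4)), 'wh': (58, 45), 'long_deg': 87.0}
[346.2 201.3] {'c': (592.5, -15.7), 'cm': (np.float64(594.5), np.float64(-15.5)), 'wh': (61, 48), 'long_deg': -81.8}
```

>>> servo_tool([
  [0.2,0,-0.3,0,0,0,-1],
  [0.2,0,-0.3,0,0,0,-1],
  [-0.7,0.03,0.3,0.3,7,0,-1],
  [-1.6,0.06,0.75,0.6,14,0,-1],
  [-2.3,0.09,1.5,0.9,21,0,-1],
  [-2.9,0.12,2.33,1.2,28,0,-1],
  [-2.9,0.12,2.33,1.2,28,0,-1],
  [-4,0.16,2.2,1.2,28,0,-1],
  [-5.2,0.2,2,1.2,28,0,-1],
  [-6.8,0.25,1.9,1.2,28,0,-1],
  [-8,0.3,1.9,1.2,28,0,-1],
  [-8,0.3,1.9,1.2,28,0,-1],
])

```text
t: 35.6
ee_pos: [455.9, -133.8, 16.3]
orientation: [-3.123, 0.068, 0.278]
ft_force: [-0.0, -0.1, -2.6]
width: 23.7
grasp_force: 30.0
```

```bash
python3 cv.py;python3 fix.py -3.5
```

```text
[-0.28  0.56  1.92 -0.05  0.83  1.37] [-0.  -0.1 -2.6]
[366.8 229.9] {'c': (605.0, -140.1), 'cm': (np.float64(606.7), np.float64(-141.4)), 'wh': (54, 47), 'long_deg': 89.7}
[351.6 203.8] {'c': (605.2, -30.6), 'cm': (np.float64(602.2), np.float64(-32.9)), 'wh': (52, 24), 'long_deg': 50.9}
turn [ 7.4  -8.3  88.76] pos [ 458.  -134.2   16.6]
```

>>> servo_tool([
  [-0.5,1,2,0.6,-0.65,7,-1],
  [-1,2,4,1.15,-1.3,13.9,-1],
  [-1.5,3,4,1.7,-1.95,20.8,-1],
  [-2.2,4,4,2.3,-2.6,27.7,-1],
  [-2.2,5,4,2.9,-3.2,34.6,-1],
  [-2.2,6,4,3.45,-3.9,41.5,-1],
  [-2.2,7,4,4,-4.5,48.4,-1],
  [-2.2,8,4,4.6,-5.2,55.3,-1],
  [-2.2,8.9,4,5.2,-5.8,62.2,-1],
  [-2.2,8.9,3,5.75,-6.5,69,-1],
  [-2.2,8.9,2,6.3,-7.1,75.9,-1],
  [-2.2,8.9,0,6.9,-7.7,82.8,-1],
  [-2.2,8.9,-2,7.4,-8.3,88.8,-1],
  [-2.2,8.9,-2,7.4,-8.3,88.8,-1],
])

```text
t: 36.82
ee_pos: [436.3, -45.3, -5.3]
orientation: [-2.28, -2.155, 0.001]
ft_force: [-1.1, 0.6, -0.8]
width: 23.4
grasp_force: 30.0
```

>>> servo_tool([
  [0,0,-0.5,0,0,0,-1],
  [0,0,-1,0,0,0,-1],
  [0,0,-1.5,0,0,0,-1],
  [0,0,-2,0,0,0,-1],
  [0,0,-2.5,0,0,0,-1],
  [0,0,-2.8,0,0,0,-1],
  [0,0,-2.8,0,0,0,-1],
])

```text
t: 37.4
ee_pos: [438.7, -45.3, -31.2]
orientation: [-2.287, -2.154, -0.003]
ft_force: [0.7, 1.3, 1.7]
width: 23.9
grasp_force: 30.0
```

>>> servo_tool([
  [0,0,-0.1,0,0,0,0],
  [0,0,-0.1,0,0,0,0.4],
  [0,0,-0.1,0,0,0,0.6],
  [0,0,-0.1,0,0,0,0.8],
  [0,0,0,0,0,0,1],
  [0,0,3,0,0,0,1],
  [0,0,7,0,0,0,1],
  [0,3,11,0,0,0,1],
  [-2,7,15,0,0,0,1],
  [-4,11,17,0,0,0,1],
  [-4,15,17,0,0,0,1],
  [-4,19,17,0,0,0,1],
  [-4,23,17,0,0,0,1],
  [-4,27,17,0,0,0,1],
  [-4,27,17,0,0,0,1],
  [-4,27,17,0,0,0,1],
])

```text
t: 38.73
ee_pos: [398.3, 228.4, 139.4]
orientation: [-2.282, -2.158, -0.006]
ft_force: [0.1, 0.6, -0.1]
width: 88.0
grasp_force: 0.0
```

```bash
cat > ac.py <<'E'
from m import *
for n,r in(("side",(190,100,480,350)),("top",(150,100,430,300))):
    d=shot(n,f"pics/now_{n}.png")
    for c in blobs(d,(105,140,70),(125,255,255),20,r): print(n,c[:,0].mean(0).round(1),rect(d,c,83+5))
    for c in blobs(d,(3,120,60),(16,255,255),15,(285,208,370,275)): print(n,"handle",rect(d,c,14))
E
python3 ac.py
python3 - <<'E'
import cv2,numpy as np
a=cv2.imread("pics/now_side.png")[150:255,295:400];b=cv2.imread("pics/now_top.png")[150:260,250:400]
cv2.imwrite("pics/c1.png",np.hstack([cv2.resize(a,(400,400),interpolation=cv2.INTER_CUBIC),cv2.resize(b,(400,293),interpolation=cv2.INTER_CUBIC).__class__ is None or cv2.copyMakeBorder(cv2.resize(b,(400,293),interpolation=cv2.INTER_CUBIC),0,107,0,0,cv2.BORDER_CONSTANT)]))
E
```

```text
side [366.9 229.9] {'c': (602.6, -143.4), 'cm': (np.float64(604.8), np.float64(-143.7)), 'wh': (53, 47), 'long_deg': 89.3}
side [346.2 201.3] {'c': (590.3, -19.2), 'cm': (np.float64(592.7), np.float64(-19.2)), 'wh': (63, 47), 'long_deg': -82.3}
side [328.  171.5] {'c': (586.2, 125.1), 'cm': (np.float64(586.5), np.float64(125.7)), 'wh': (43, 43), 'long_deg': 70.3}
side handle {'c': (419.7, -21.2), 'cm': (np.float64(420.2), np.float64(-21.2)), 'wh': (70, 27), 'long_deg': -87.1}
top [270.1 190.2] {'c': (585.6, 131.7), 'cm': (np.float64(584.1), np.float64(129.7)), 'wh': (52, 44), 'long_deg': 77.1}
top [326.6 180.8] {'c': (590.7, -13.8), 'cm': (np.float64(590.1), np.float64(-11.9)), 'wh': (51, 45), 'long_deg': -79.7}
top [373.8 170.4] {'c': (602.8, -137.4), 'cm': (np.float64(602.2), np.float64(-136.9)), 'wh': (50, 45), 'long_deg': 89.1}
top handle {'c': (420.4, -24.2), 'cm': (np.float64(420.3), np.float64(-24.2)), 'wh': (73, 29), 'long_deg': -88.1}
```

View pics/c1.png

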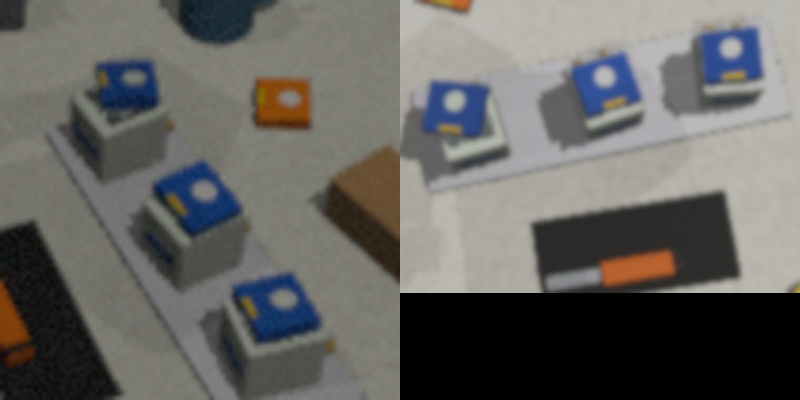

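Cover_a is clearly loose, at the left head. Cover_b looks tilted. The tool was nudged on the mat but is still on it, with the handle at about (420,-22). I'll triangulate the white dots to confirm b and c are popped.

```bash
cat > tri.py <<'E'
from m import *
def dots(img,roi):
    hsv=cv2.cvtColor(img,cv2.COLOR_BGR2HSV); H,S,V=[hsv[...,i].astype(float) for i in range(3)]
    b=cv2.inRange(hsv,np.array((105,110,60)),np.array((128,255,255)))
    k=np.zeros_like(b);k[roi[1]:roi[3],roi[0]:roi[2]]=255;b&=k
    out=[]
    for c in cv2.findContours(b,cv2.RETR_EXTERNAL,cv2.CHAIN_APPROX_NONE)[0]:
        if cv2.contourArea(c)<100: continue
        m=np.zeros_like(b);cv2.drawContours(m,[cv2.convexHull(c)],-1,255,-1); m=cv2.erode(m,np.ones((3,3)))
        w=np.clip(140-S,0,None)*((m>0)&((H>100)|(S<60)))
        # keep the largest pale patch
        n,l,st,ce=cv2.connectedComponentsWithStats((w>20).astype(np.uint8)); i=1+st[1:,4].argmax(); w=w*(l==i)
        v,u=np.mgrid[:w.shape[0],:w.shape[1]]; out.append((u.ravel()@w.ravel()/w.sum(),v.ravel()@w.ravel()/w.sum()))
    return sorted(out)
def tri(d1,p1,d2,p2):
    o1,r1=ray(d1,*p1);o2,r2=ray(d2,*p2); A=np.c_[r1,-r2]; s=np.linalg.lstsq(A,o2-o1,rcond=None)[0]
    a,b=o1+s[0]*r1,o2+s[1]*r2; return ((a+b)/2).round(1),round(np.linalg.norm(a-b),1)
if __name__=="__main__":
    S,T=shot("side"),shot("top")
    for a in(("pics/side0.png","pics/top0.png"),("pics/now_side.png","pics/now_top.png")):
        s=dots(cv2.imread(a[0]),(300,140,400,260));t=dots(cv2.imread(a[1]),(240,140,410,230)); print(len(s),len(t))
        for p,q in zip(s,t): print(np.round(p,1),np.round(q,1),*tri(S,p,T,q))
E
python3 tri.py
```

```text
3 3
[327.5 173. ] [273.7 191.6] [582.2 123.1  84.2] 0.2
[347.5 200.2] [325.8 179.4] [596.8 -12.5  83.8] 0.5
[369.1 229.5] [374.1 168.1] [ 610.6 -140.3   83.2] 0.2
3 3
[329.7 169.9] [270.1 187.5] [593.1 130.7  87.9] 0.6
[348.1 199.7] [326.3 178.3] [598.2 -14.   87.5] 0.9
[369. 228.] [373.7 167.6] [ 610.8 -138.6   87.9] 0.4
```

All three dots rose about 4 mm to z ≈ 87.8, so every cover is popped. Next I pick up cover_a, centred at about (586,132) with yaw near -12°.

>>> servo_tool([
  [1,-1,0,0,0,-7,1],
  [3,-2,0,0,0,-14,1],
  [5,-3,0,0,0,-21,1],
  [7,-4,0,0,0,-28,1],
  [9,-5,0,0,0,-35,1],
  [11,-6,0,0,0,-42,1],
  [13,-7,0,0,0,-49,1],
  [15,-8,0,0,0,-56,1],
  [17,-9,0,0,0,-63,1],
  [18.8,-9.6,0,0,0,-70,1],
  [18.8,-9.6,0,0,0,-77,1],
  [18.8,-9.6,0,0,0,-84,1],
  [18.8,-9.6,-1,0,0,-91,1],
  [18.8,-9.6,-2,0,0,-98.5,1],
  [18.8,-9.6,-3,0,0,-98.5,1],
  [18.8,-9.6,-3,0,0,-98.5,1],
])

```text
t: 40.27
ee_pos: [584.2, 126.8, 106.7]
orientation: [3.123, -0.324, -0.003]
ft_force: [-0.8, -0.3, 0.3]
width: 87.8
grasp_force: 0.0
```

```bash
python3 fix.py -102
```

```text
turn [ 0.08 -0.12 -0.15] pos [584.2 126.8 106.7]
```

>>> servo_tool([
  [0.2,0.5,-2,0,0,0,1],
  [0.2,0.5,-4.5,0,0,0,1],
  [0.2,0.5,-6.7,0,0,0,1],
  [0.2,0.5,-6.7,0,0,0,1],
  [0.2,0.5,-6.7,0,0,0,0.2],
  [0.2,0.5,-6.7,0,0,0,0.2],
  [0.2,0.5,-6.7,0,0,0,-1],
  [0.2,0.5,-6.7,0,0,0,-1],
  [0.2,0.5,-6.7,0,0,0,-1],
  [0.2,0.5,-6.7,0,0,0,-1],
  [0.2,0.5,-6.7,0,0,0,-1],
])

```text
t: 41.18
ee_pos: [588.7, 133.7, 42.8]
orientation: [3.125, -0.326, 0.005]
ft_force: [-1.0, -1.3, 6.5]
width: 56.2
grasp_force: 29.9
```

>>> servo_tool([
  [0,0,2,0,0,0,-1],
  [0,0,5,0,0,0,-1],
  [0,0,9,0,0,0,-1],
  [0,-3,9,0,0,3.5,-1],
  [0,-7,9,0,0,3.5,-1],
  [0,-11,9,0,0,3.5,-1],
  [0.4,-15,9,0,0,3.5,-1],
  [0.8,-19,9,0,0,3.5,-1],
  [1.2,-23,9,0,0,3.5,-1],
  [1.6,-27,9,0,0,3.5,-1],
  [1.6,-31,9,0,0,3.5,-1],
  [1.6,-35,9,0,0,3.5,-1],
  [1.6,-39,9,0,0,3.5,-1],
  [1.6,-43,9,0,0,3.5,-1],
  [1.6,-46,9,0,0,3.5,-1],
  [1.6,-48.3,9,0,0,3.5,-1],
  [1.6,-48.3,6,0,0,3.5,-1],
  [1.6,-48.3,3,0,0,3.5,-1],
  [1.6,-48.3,0,0,0,3.5,-1],
  [1.6,-48.3,0,0,0,3.5,-1],
])

```text
t: 42.85
ee_pos: [599.6, -347.0, 35.5]
orientation: [-3.129, 0.231, 0.012]
ft_force: [-1.8, 1.2, -1.3]
width: 56.0
grasp_force: 29.6
```

```bash
python3 fix.py -98.5
```

```text
turn [-0.29 -0.41 -0.05] pos [ 599.6 -347.    35.5]
```

>>> servo_tool([
  [0,0,-2,0,0,0,-1],
  [0,0,-4,0,0,0,-1],
  [0,0,-5.5,0,0,0,-1],
  [0,0,-6.3,0,0,0,-1],
  [0,0,-6.3,0,0,0,-1],
  [0,0,-6.3,0,0,0,-1],
])

```text
t: 43.35
ee_pos: [604.3, -349.4, -20.5]
orientation: [3.133, -0.231, 0.003]
ft_force: [-1.0, 0.2, 0.2]
width: 55.8
grasp_force: 30.3
```

>>> servo_tool([
  [0,0,-0.4,0,0,0,-1],
  [0,0,-0.6,0,0,0,-1],
  [0,0,-0.6,0,0,0,0.6],
  [0,0,-0.6,0,0,0,0.6],
  [0,0,-0.6,0,0,0,0.6],
  [0,0,-0.6,0,0,0,0.6],
  [0,0,1,0,0,0,0.6],
  [0,0,5,0,0,0,1],
  [0,0,9,0,0,0,1],
  [0,0,13,0,0,0,1],
  [0,0,13,0,0,0,1],
])

```text
t: 44.27
ee_pos: [608.9, -352.3, 119.2]
orientation: [3.126, -0.23, 0.023]
ft_force: [1.8, -1.3, 1.1]
width: 87.5
grasp_force: 0.0
```

```bash
cat > tr.py <<'E'
from m import *
S=shot("side")
for c in blobs(S,(105,110,50),(128,255,255),20,(300,150,440,350)): print(c[:,0].mean(0).round(1),"on head",rect(S,c,88)['c'],"in tray",rect(S,c,17))
print(ctrl.get_obs()["ee_pos"].round(1))
E
python3 tr.py
```

```text
[396.9 304. ] on head (573.3, -383.5) in tray {'c': (601.2, -352.4), 'cm': (np.float64(603.3), np.float64(-353.3)), 'wh': (57, 48), 'long_deg': 79.4}
[366.8 230.6] on head (602.0, -143.9) in tray {'c': (632.2, -94.0), 'cm': (np.float64(634.4), np.float64(-93.5)), 'wh': (57, 52), 'long_deg': 89.4}
[346.2 201.5] on head (589.2, -19.2) in tray {'c': (618.4, 40.5), 'cm': (np.float64(621.2), np.float64(40.7)), 'wh': (69, 54), 'long_deg': -81.3}
[ 607.3 -351.4  115.7]
```

Cover_a lies in the tray at (601,-352). Next is cover_c.

>>> servo_tool([
  [0,4,0,0,0,4,1],
  [0,8,0,0,0,7.5,1],
  [0,12,0,0,0,7.5,1],
  [0,16,0,0,0,7.5,1],
  [0,20,0,0,0,7.5,1],
  [0,21.2,-1,0,0,7.5,1],
  [0,21.2,-1,0,0,7.5,1],
  [0,21.2,-1,0,0,7.5,1],
  [0,21.2,-1,0,0,7.5,1],
  [0,21.2,-1,0,0,7.5,1],
])

```text
t: 45.15
ee_pos: [604.1, -139.1, 98.9]
orientation: [3.141, -0.028, 0.003]
ft_force: [0.6, -1.1, 0.1]
width: 87.9
grasp_force: 0.0
```

```bash
python3 fix.py -91
```

```text
turn [0.03 0.12 0.03] pos [ 604.1 -139.1   98.9]
```

>>> servo_tool([
  [0,0.05,-2,0,0,0,1],
  [0,0.05,-4,0,0,0,1],
  [0,0.05,-5.8,0,0,0,1],
  [0,0.05,-5.8,0,0,0,1],
  [0,0.05,-5.8,0,0,0,0.2],
  [0,0.05,-5.8,0,0,0,0.2],
  [0,0.05,-5.8,0,0,0,-1],
  [0,0.05,-5.8,0,0,0,-1],
  [0,0.05,-5.8,0,0,0,-1],
  [0,0.05,-5.8,0,0,0,-1],
  [0,0.05,-5.8,0,0,0,-1],
])

```text
t: 46.07
ee_pos: [604.6, -137.1, 41.7]
orientation: [3.141, -0.025, 0.005]
ft_force: [-0.2, -0.8, 4.6]
width: 56.0
grasp_force: 30.0
```

>>> servo_tool([
  [0,0,2,0,0,0,-1],
  [0,0,5,0,0,0,-1],
  [0,0,8,0,0,0,-1],
  [-1.2,-3.5,8,0,0,-4,-1],
  [-2.4,-7,8,0,0,-7.5,-1],
  [-3.6,-10.5,8,0,0,-7.5,-1],
  [-4.8,-14,8,0,0,-7.5,-1],
  [-6,-17.5,8,0,0,-7.5,-1],
  [-6.3,-20.4,8,0,0,-7.5,-1],
  [-6.3,-20.4,5,0,0,-7.5,-1],
  [-6.3,-20.4,2,0,0,-7.5,-1],
  [-6.3,-20.4,-1,0,0,-7.5,-1],
  [-6.3,-20.4,-4,0,0,-7.5,-1],
  [-6.3,-20.4,-6,0,0,-7.5,-1],
  [-6.3,-20.4,-6.2,0,0,-7.5,-1],
  [-6.3,-20.4,-6.2,0,0,-7.5,-1],
  [-6.3,-20.4,-6.2,0,0,-7.5,-1],
])

```text
t: 47.48
ee_pos: [541.6, -341.1, -20.2]
orientation: [3.132, -0.231, 0.004]
ft_force: [-0.2, 0.1, 0.6]
width: 55.9
grasp_force: 30.0
```

>>> servo_tool([
  [0,0,-0.4,0,0,0,-1],
  [0,0,-0.6,0,0,0,-1],
  [0,0,-0.6,0,0,0,0.6],
  [0,0,-0.6,0,0,0,0.6],
  [0,0,-0.6,0,0,0,0.6],
  [0,0,-0.6,0,0,0,0.6],
  [0,0,1,0,0,0,0.6],
  [0,0,5,0,0,0,1],
  [0,0,9,0,0,0,1],
  [0,0,13,0,0,0,1],
  [0,0,13,0,0,0,1],
  [0,0,13,0,0,0,1],
])

```text
t: 48.48
ee_pos: [542.7, -342.0, 111.9]
orientation: [3.13, -0.231, 0.011]
ft_force: [-0.6, -0.2, -0.8]
width: 87.8
grasp_force: 0.0
```

```bash
python3 tr.py
```

```text
[374.7 308.3] on head (516.2, -375.4) in tray {'c': (539.7, -343.7), 'cm': (np.float64(541.4), np.float64(-344.2)), 'wh': (57, 49), 'long_deg': 80.2}
[397.6 304.5] on head (575.4, -383.8) in tray {'c': (603.5, -352.8), 'cm': (np.float64(604.4), np.float64(-355.2)), 'wh': (59, 48), 'long_deg': 71.8}
[343.9 203.4] on head (577.6, -22.5) in tray {'c': (605.9, 37.0), 'cm': (np.float64(609.1), np.float64(31.6)), 'wh': (67, 32), 'long_deg': -75.6}
[ 541.2 -341.   109.7]
```

>>> servo_tool([
  [0.6,4,0,0,0,5,1],
  [1.2,8,0,0,0,10,1],
  [1.8,12,0,0,0,15,1],
  [2.4,16,0,0,0,19,1],
  [3,20,0,0,0,19,1],
  [3.6,24,0,0,0,19,1],
  [4.2,28,0,0,0,19,1],
  [4.8,32,-1,0,0,19,1],
  [5,32.6,-1,0,0,19,1],
  [5,32.6,-1,0,0,19,1],
  [5,32.6,-1,0,0,19,1],
  [5,32.6,-1,0,0,19,1],
])

```text
t: 49.53
ee_pos: [590.3, -16.1, 98.0]
orientation: [3.128, 0.288, 0.0]
ft_force: [-0.0, -0.6, -0.5]
width: 87.6
grasp_force: 0.0
```

```bash
python3 fix.py -79.5
```

```text
turn [ 0.    0.01 -0.02] pos [590.3 -16.1  98. ]
```

>>> servo_tool([
  [0.1,0.05,-2,0,0,0,1],
  [0.1,0.05,-4,0,0,0,1],
  [0.1,0.05,-5.7,0,0,0,1],
  [0.1,0.05,-5.7,0,0,0,1],
  [0.1,0.05,-5.7,0,0,0,0.2],
  [0.1,0.05,-5.7,0,0,0,0.2],
  [0.1,0.05,-5.7,0,0,0,-1],
  [0.1,0.05,-5.7,0,0,0,-1],
  [0.1,0.05,-5.7,0,0,0,-1],
  [0.1,0.05,-5.7,0,0,0,-1],
  [0.1,0.05,-5.7,0,0,0,-1],
])

```text
t: 50.45
ee_pos: [592.7, -14.8, 42.7]
orientation: [3.127, 0.29, 0.005]
ft_force: [-0.5, -4.0, 4.4]
width: 55.9
grasp_force: 30.1
```

>>> servo_tool([
  [0,0,2,0,0,0,-1],
  [0,0,5,0,0,0,-1],
  [0,0,8,0,0,0,-1],
  [-1.2,-3.5,8,0,0,-5,-1],
  [-2.4,-7,8,0,0,-10,-1],
  [-3.6,-10.5,8,0,0,-15,-1],
  [-4.8,-14,8,0,0,-19,-1],
  [-6,-17.5,8,0,0,-19,-1],
  [-7.3,-21,8,0,0,-19,-1],
  [-8.6,-24.5,8,0,0,-19,-1],
  [-9.9,-28,8,0,0,-19,-1],
  [-11.1,-31.5,8,0,0,-19,-1],
  [-11.1,-31.7,5,0,0,-19,-1],
  [-11.1,-31.7,2,0,0,-19,-1],
  [-11.1,-31.7,-1,0,0,-19,-1],
  [-11.1,-31.7,-4,0,0,-19,-1],
  [-11.1,-31.7,-6.2,0,0,-19,-1],
  [-11.1,-31.7,-6.2,0,0,-19,-1],
  [-11.1,-31.7,-6.2,0,0,-19,-1],
])

```text
t: 52.03
ee_pos: [480.2, -330.5, -21.0]
orientation: [-3.132, 0.231, 0.001]
ft_force: [-0.6, -0.1, -0.4]
width: 56.0
grasp_force: 30.0
```

>>> servo_tool([
  [0,0,-0.4,0,0,0,-1],
  [0,0,-0.6,0,0,0,-1],
  [0,0,-0.6,0,0,0,0.6],
  [0,0,-0.6,0,0,0,0.6],
  [0,0,-0.6,0,0,0,0.6],
  [0,0,-0.6,0,0,0,0.6],
  [0,0,1,0,0,0,0.6],
  [0,0,5,0,0,0,1],
  [0,0,9,0,0,0,1],
  [0,0,13,0,0,0,0],
  [0,0,17,0,0,0,-1],
  [0,0,20,0,0,0,-1],
  [0,0,20,0,0,0,-1],
])

```text
t: 53.12
ee_pos: [484.4, -333.9, 187.2]
orientation: [3.127, -0.23, 0.019]
ft_force: [1.9, -1.2, 0.3]
width: 60.2
grasp_force: 0.0
```

```bash
python3 tr.py
python3 - <<'E'
from m import *
from tri import tri
S,T=shot("side"),shot("top")
P=[]
for d,r in((S,(250,115,285,145)),(T,(150,235,200,280))):
    c=max([c for l,h in(((0,120,60),(6,255,255)),((170,120,60),(180,255,255))) for c in blobs(d,l,h,5,r)],key=cv2.contourArea)
    M=cv2.moments(c); P.append((M["m10"]/M["m00"],M["m01"]/M["m00"])); print(P[-1],rect(d,c,122))
print(tri(S,P[0],T,P[1]))
for c in blobs(T,(3,120,60),(16,255,255),15,(285,208,370,275)): print("handle",rect(T,c,14))
E
```

```text
[352.4 312.3] on head (460.3, -366.1) in tray {'c': (479.3, -333.6), 'cm': (np.float64(481.0), np.float64(-333.9)), 'wh': (57, 48), 'long_deg': 81.8}
[374.7 308.3] on head (516.1, -375.4) in tray {'c': (539.6, -343.7), 'cm': (np.float64(541.4), np.float64(-344.3)), 'wh': (57, 49), 'long_deg': 81.4}
[396.8 304. ] on head (573.2, -383.8) in tray {'c': (601.1, -352.8), 'cm': (np.float64(603.2), np.float64(-353.6)), 'wh': (57, 49), 'long_deg': 80.5}
[ 483.  -332.9  184. ]Traceback (most recent call last):
  File "<stdin>", line 6, in <module>
ValueError: max() iterable argument is empty
```

All three covers are in the tray at (479,-334), (540,-344) and (601,-353). Now the purge lever.

>>> servo_tool([
  [0,2,0,0,0,0,-1],
  [0,6,0,0,0,5,-1],
  [-0.3,10,0,0,0,10,-1],
  [-0.6,14,0,0,0,15,-1],
  [-0.9,18,0,0,0,20,-1],
  [-1.2,22,0,0,0,25,-1],
  [-1.5,26,0,0,0,30,-1],
  [-1.8,30,0,0,0,35,-1],
  [-2.1,34,0,0,0,40,-1],
  [-2.4,38,0,0,0,45,-1],
  [-2.7,42,0,0,0,50,-1],
  [-3,46,0,0,0,50,-1],
  [-3.3,50,0,0,0,50,-1],
  [-3.5,54,0,0,0,50,-1],
  [-3.7,58,0,0,0,50,-1],
  [-3.9,62,0,0,0,50,-1],
  [-3.9,66,0,0,0,50,-1],
  [-3.9,70.1,0,0,0,50,-1],
  [-3.9,70.1,0,0,0,50,-1],
  [-3.9,70.1,0,0,0,50,-1],
])

```text
t: 54.93
ee_pos: [440.4, 370.6, 177.3]
orientation: [2.935, 1.119, -0.003]
ft_force: [0.1, -0.3, -1.1]
width: 0.4
grasp_force: 0.0
```

```bash
python3 fix.py -48.5
python3 - <<'E'
from m import *
d=shot("side")
for l,h in(((0,120,50),(6,255,255)),((170,120,50),(180,255,255))):
  for c in blobs(d,l,h,4,(250,115,290,150)): print(c[:,0].min(0),c[:,0].max(0),rect(d,c,122))
print(proj(d,(443,368,122)))
E
```

```text
turn [ 0.08 -0.09 -0.26] pos [440.4 370.6 177.3]
[262 126] [271 134] {'c': (443.7, 364.5), 'cm': (np.float64(443.2), np.float64(364.5)), 'wh': (46, 31), 'long_deg': 75.4}
(np.float64(266.0339497868324), np.float64(129.47700761647712))
```

>>> servo_tool([
  [0.3,-0.4,-2,0,0,0,-1],
  [0.3,-0.4,-5,0,0,0,-1],
  [0.3,-0.4,-8,0,0,0,-1],
  [0.3,-0.4,-8.5,0,0,0,-1],
  [0.3,-0.4,-8.5,0,0,0,-1],
  [0.3,-0.4,-8.5,0,0,0,-1],
])

```text
t: 55.48
ee_pos: [445.2, 364.8, 95.2]
orientation: [-2.938, -1.113, -0.002]
ft_force: [0.1, -0.1, 1.0]
width: 0.4
grasp_force: 0.0
```

>>> servo_tool([
  [0,0,-0.3,0,0,0,-1],
  [0,0,-0.6,0,0,0,-1],
  [0,0,-0.9,0,0,0,-1],
  [0,0,-1.2,0,0,0,-1],
  [0,0,-1.2,0,0,0,-1],
])

```text
t: 55.9
ee_pos: [445.4, 366.0, 83.3]
orientation: [-2.936, -1.115, -0.005]
ft_force: [-0.3, -0.9, 5.7]
width: 0.5
grasp_force: 3.1
```

>>> servo_tool([
  [0,0,-0.4,0,0,0,-1],
  [0.1,0,-0.8,0,0,0,-1],
  [0.1,0,-1.2,0,0,0,-1],
  [0.2,0,-1.6,0,0,0,-1],
  [0.2,0,-2,0,0,0,-1],
  [0.3,0,-2.4,0,0,0,-1],
  [0.3,-0.1,-2.8,0,0,0,-1],
  [0.4,-0.1,-3.2,0,0,0,-1],
  [0.4,-0.1,-3.6,0,0,0,-1],
  [0.5,-0.1,-3.9,0,0,0,-1],
  [0.5,-0.1,-4.1,0,0,0,-1],
  [0.5,-0.1,-4.1,0,0,0,-1],
])

```text
t: 56.9
ee_pos: [451.2, 365.7, 45.5]
orientation: [-2.936, -1.115, -0.007]
ft_force: [-8.2, -5.1, 32.1]
width: 0.5
grasp_force: 15.9
```

>>> servo_tool([
  [0,0,0,0,0,0,-1],
  [0,0,0,0,0,0,-1],
  [0,0,0,0,0,0,-1],
  [0,0,0.2,0,0,0,-1],
  [0,0,0.4,0,0,0,-1],
  [0,0,0.6,0,0,0,-1],
  [0,0,0.8,0,0,0,-1],
  [-0.1,0,1,0,0,0,-1],
  [-0.1,0,1.2,0,0,0,-1],
  [-0.1,0,1.4,0,0,0,-1],
  [-0.2,0,1.6,0,0,0,-1],
  [-0.2,0,1.8,0,0,0,-1],
  [-0.2,0,2,0,0,0,-1],
  [-0.2,0,2.2,0,0,0,-1],
  [-0.3,0,2.4,0,0,0,-1],
  [-0.3,0,2.6,0,0,0,-1],
  [-0.3,0.1,2.8,0,0,0,-1],
  [-0.4,0.1,3,0,0,0,-1],
])

```text
t: 58.4
ee_pos: [445.7, 366.0, 72.7]
orientation: [-2.936, -1.115, -0.003]
ft_force: [-0.7, -1.2, 7.9]
width: 0.1
grasp_force: 3.9
```

>>> servo_tool([
  [0,0,0.2,0,0,0,-1],
  [0,0,0.4,0,0,0,-1],
  [0,0,0.6,0,0,0,-1],
  [0,0,0.8,0,0,0,-1],
  [-0.1,0,1,0,0,0,-1],
  [-0.1,0,1.2,0,0,0,-1],
  [-0.1,0,1.4,0,0,0,-1],
  [-0.1,0,1.6,0,0,0,-1],
  [-0.1,0,1.8,0,0,0,-1],
  [-0.1,0,2,0,0,0,-1],
  [-0.1,0,2,0,0,0,-1],
  [-0.1,0,2,0,0,0,-1],
  [-0.1,0,2,0,0,0,-1],
])

```text
t: 59.48
ee_pos: [444.8, 365.6, 91.7]
orientation: [-2.937, -1.115, -0.002]
ft_force: [-0.5, -0.6, -0.5]
width: 0.3
grasp_force: 0.0
```

```bash
cat > pad.py <<'E'
from m import *
d=shot("side"); print(ctrl.get_obs()["ee_pos"].round(1))
for c in blobs(d,(0,120,50),(6,255,255),4,(250,115,290,160)): print(c[:,0].min(0),c[:,0].max(0))
E
python3 pad.py
```

```text
[444.8 365.6  91.7]
[262 128] [271 134]
```

>>> servo_tool([
  [0,0,-0.4,0,0,0,-1],
  [0,0,-0.8,0,0,0,-1],
  [0.1,0,-1.2,0,0,0,-1],
  [0.1,0,-1.6,0,0,0,-1],
  [0.2,0,-2,0,0,0,-1],
  [0.2,0,-2.4,0,0,0,-1],
  [0.3,0,-2.8,0,0,0,-1],
  [0.3,0,-3.2,0,0,0,-1],
  [0.4,0,-3.6,0,0,0,-1],
  [0.4,-0.1,-4,0,0,0,-1],
  [0.5,-0.1,-4.4,0,0,0,-1],
  [0.5,-0.1,-4.7,0,0,0,-1],
  [0.5,-0.1,-5,0,0,0,-1],
  [0.5,-0.1,-5,0,0,0,-1],
  [0.5,-0.1,-5,0,0,0,-1],
  [0.5,-0.1,-5,0,0,0,-1],
  [0.5,-0.1,-5,0,0,0,-1],
])

```text
t: 60.95
ee_pos: [451.5, 365.4, 45.5]
orientation: [-2.936, -1.115, -0.008]
ft_force: [-6.5, -7.6, 36.3]
width: 0.3
grasp_force: 17.7
```

```bash
python3 pad.py; python3 -c "
from m import *
d=shot('side')
for th in(0,.3,.4,.45):
    h=np.array([443+97,367-13.7]);e=np.array([-.99,.14]); r=98*np.cos(th)-7*np.sin(th); p=h+e*r
    print(th,np.round(proj(d,(*p,115+7*np.cos(th)-98*np.sin(th))),1))"
```

```text
[451.5 365.4  45.5]
[266 137] [273 144]
0 [266.1 129.6]
0.3 [268.6 136.1]
0.4 [270. 138.]
0.45 [270.7 139. ]
```

>>> servo_tool([
  [0,0,0.2,0,0,0,-1],
  [0,0,0.4,0,0,0,-1],
  [0,0,0.6,0,0,0,-1],
  [0,0,0.8,0,0,0,-1],
  [-0.1,0,1,0,0,0,-1],
  [-0.1,0,1.2,0,0,0,-1],
  [-0.1,0,1.4,0,0,0,-1],
  [-0.2,0,1.6,0,0,0,-1],
  [-0.2,0,1.8,0,0,0,-1],
  [-0.2,0,2,0,0,0,-1],
  [-0.2,0,2.2,0,0,0,-1],
  [-0.3,0,2.4,0,0,0,-1],
  [-0.3,0,2.6,0,0,0,-1],
  [-0.3,0.1,2.8,0,0,0,-1],
  [-0.4,0.1,3,0,0,0,-1],
])

```text
t: 62.3
ee_pos: [445.6, 365.8, 72.2]
orientation: [-2.936, -1.115, -0.002]
ft_force: [-0.9, -0.8, 7.7]
width: 0.6
grasp_force: 4.0
```

>>> servo_tool([
  [0,0,0.2,0,0,0,-1],
  [0,0,0.4,0,0,0,-1],
  [0,0,0.6,0,0,0,-1],
  [0,0,0.8,0,0,0,-1],
  [-0.1,0,1,0,0,0,-1],
  [-0.1,0,1.2,0,0,0,-1],
  [-0.1,0,1.4,0,0,0,-1],
  [-0.1,0,1.6,0,0,0,-1],
  [-0.1,0,1.8,0,0,0,-1],
  [-0.1,0,2,0,0,0,-1],
  [-0.1,0,2.2,0,0,0,-1],
  [-0.1,0,2.4,0,0,0,-1],
  [-0.1,0,2.4,0,0,0,-1],
  [-0.1,0,5,0,0,0,-1],
  [-0.1,0,9,0,0,0,-1],
  [-0.1,0,9,0,0,0,-1],
])

```text
t: 63.63
ee_pos: [448.2, 368.2, 168.0]
orientation: [-2.934, -1.114, -0.017]
ft_force: [1.2, 0.9, -0.1]
width: 0.3
grasp_force: 0.0
```

```bash
python3 pad.py; python3 tr.py
python3 - <<'E'
from m import *
for n in("side","top"):
    d=shot(n)
    for c in blobs(d,(3,120,60),(16,255,255),15,(280,208,370,275)): print("handle",rect(d,c,14))
    for c in blobs(d,(0,0,0),(180,140,60),300,(270,190,390,280)): print("mat",rect(d,c,2))
print(ctrl.get_obs()["ft_force"])
E
```

```text
[447.3 367.5 165.6]
[261 126] [271 134]
[352.5 312.3] on head (460.9, -366.0) in tray {'c': (480.0, -333.5), 'cm': (np.float64(481.2), np.float64(-334.0)), 'wh': (57, 49), 'long_deg': 82.4}
[374.6 308.4] on head (515.7, -375.6) in tray {'c': (539.1, -343.9), 'cm': (np.float64(541.2), np.float64(-344.5)), 'wh': (57, 48), 'long_deg': 81.4}
[396.8 304. ] on head (573.2, -383.6) in tray {'c': (601.1, -352.5), 'cm': (np.float64(603.4), np.float64(-353.4)), 'wh': (56, 49), 'long_deg': 80.5}
[446.  366.4 163.5]
handle {'c': (420.2, -21.2), 'cm': (np.float64(420.3), np.float64(-20.9)), 'wh': (70, 26), 'long_deg': -87.1}
mat {'c': (438.6, -24.7), 'cm': (np.float64(444.3), np.float64(-31.9)), 'wh': (197, 88), 'long_deg': -88.0}
handle {'c': (420.3, -24.1), 'cm': (np.float64(420.2), np.float64(-24.1)), 'wh': (73, 29), 'long_deg': -87.6}
mat {'c': (439.2, -23.7), 'cm': (np.float64(446.3), np.float64(-31.6)), 'wh': (193, 82), 'long_deg': -88.0}
[-0.1369112  -0.23228571 -0.37157722]
```

```bash
python3 -c "
from workcell import ctrl
print(ctrl.close_job())"
```

```text
the job is handed in; nothing more can be done
None
```

I handed the job in; the call returned no verdict: all three covers were pried loose and lie in the tray, the pump got two full strokes with slow returns, and the pry tool lies on its mat.

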